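# Weigh the clock weights on the sprung hook and mark the reading

## Robot

A 7-joint arm with a two-finger parallel gripper is mounted at the origin on the work surface. World frame = base frame: x ahead of the robot, y to its left, z up, the work surface at z = 0. Lengths are in m, angles in rad, forces in N, time in s.
With the tool pointing down it reaches from about 0.4 to 0.85 m from the base axis. Payload 4.5 kg.
Tool frame: the origin (TCP) lies where the fingers leave the gripper's body, on its centre line; the fingertips stand 64 mm ahead of it and the grasp point (between the pads) lies 45 mm ahead of it; z points along the fingers, y is the direction in which the jaws open and shut (so a half turn about z gives the same grasp; the last joint's range is limited). The gripper opens to 88 mm and grips with 3 to 60 N. Pads are 18 mm wide; open, the fingers measure 123 mm over their backs; the gripper's body (75 mm by 187 mm) begins 45 mm behind the grasp point.
Start: joints at [1.142, 0.689, -0.195, 1.565, 0.157, 0.902, -0.215], TCP at [0.279, -0.559, 0.303] pointing down, gripper open.
Joint ranges: [-3.01, 3.01], [-0.46, 2.08], [-1.47, 1.51], [0.13, 2.56], [-1, 4.14], [0.04, 2.09], [-2.66, 2.66]. Speed limits (rad/s): [2.57, 2.57, 3.14, 3.14, 3.14, 3.14, 3.14].

## Interface

Orientations are given as a unit quaternion [x, y, z, w].
In Python, from plant import monitor, snapshot, workorder, finder gives the robot as it stands.
- The arm moves only by the tool carry_out, never from a script. Its argument "motion" is one flat list of numbers, 6 for each row, row after row: the shift along the tool's x, y, z in cm, then the turn, a rotation vector about the tool's x, y, z in rad. In form: [x, y, z, rx, ry, rz, x, y, z, rx, ry, rz, ...]. A call has 1 to 8 rows; each row shifts and turns the commanded pose from where the row before left it, along the tool's axes as they then stand; what a row does not reach is not made up. A row lasts 1/8 s, in which the tool goes at most 62.5 mm and 10.7 degrees, less where a joint would pass 70% of its speed; a pose out of reach is approached as far as the arm can. A call with a gripper value outside its range is refused whole. "hand" is the finger opening in cm, from 0 to 8.81, set as the call begins (left out, the last holds). The fingers move at their own pace and stop on an object; "grip_force" is the grip in N (left out, the last holds). Time passes only in rows, so rows that do not move let the fingers close. It gives the time, the measured TCP pose, the force and the opening at its end, in the units of the state.
- monitor.get_state(): the state, without advancing time (a new reading comes with each control period).
- snapshot(name): name is "scene" or "top"; returns a dict with "frame" (384x512x3 uint8, red, green, blue), "range_z" (384x512 float32, m along the optical axis (not along the pixel's ray), 0 where there is no reading), "fx", "fy", "cx", "cy" (pixels), "rvec" (rotation vector, rad) and "tvec" (3), from world to camera coordinates, as OpenCV has them. Camera axes: x right, y down, z forward; pixel columns grow to the right and rows downward; lengths in m; the calibration is good to about 2 mm. A picture is of the moment at which its call begins.
- workorder.finish_job(): hands the job in, once; it reports no verdict.
Trained networks look in a picture, given as the dict that the camera call returned (one of the last four; its "shot" number tells which), for a name from the list of things; names that differ only in an ending like _2 or _b are one class to them, and where a whole thing is asked for, a point or a joint stands for the part that bears it (a point fixed in the world has none). Each returns a list of dicts, best first, with "p" (0 to 1); they miss things now and then, are a little off and sometimes report something else, mostly with a low value. They report only what shows in the picture. A call takes as long as a camera call. They do not tell look-alikes from the thing itself.
- finder.masks_of(picture, thing): "pixels" (384x512 bool, what is visible of it) and "extent" ([left, top, right, bottom] in pixels, round what is visible of it).
The state is a dict: "clock": time; "q": joint angles; "qd": joint speeds; "joint_torque": joint torques, N m; "tool_pos": TCP position; "eef_rot": TCP orientation; "contact_force": force on the tool from outside, world axes, zero at the start; "moment": the same for the moment, N m; "opening": opening from 0.0 (shut) to 1.0 (fully open).
Only numpy, scipy, OpenCV 4.12 (cv2) and the standard library are available. Lean on these libraries where they do the work, as an engineer would, in place of code of your own. Each camera call takes 0.05 s, during which the arm holds its last target. There are 200 camera calls.

## Task

Hang every clock weight standing on the bench by its loop on the long sprung hook of the balance, lowering them gently so that the hook never hits the bottom of its travel. Once all of them hang there and the hook has come to rest, slide the marker until it is level with the hook's pointer. Leave the weights hanging, and leave the other things on the bench alone.

Things in the scene. Friction and masses are not known exactly. Their poses are not given: they have to be found in the camera images.
- weight_A: brass clock weight upright on the bench (may be absent), 0.16 kg +-13 %; origin: centre of underside. Body 46 mm wide, 40 high; above it an 8 mm wire loop in the x-z plane, opening 52 to 102 mm above the underside at its middle, 36 wide, its roof 10 mm lower at the sides; on top a finger tab to hold, 108 to 150 mm above the underside, 14 thick along x, 24 wide along y. Same when turned half round.
- weight_B: a second clock weight, exactly like weight_A (may be absent). When hung at the bottom of a dip of the hook, a weight's underside is 98 mm below that dip's seat point and its loop stands across the hook.
- weight_C: a third clock weight, exactly like weight_A (may be absent)
- weight_D: a fourth clock weight, exactly like weight_A (may be absent; three or four of them are there)
- seat1 (a point): middle of the hook's wire at the bottom of its first dip, 70 mm from the column's middle; 200 mm above the bench when the hook is empty, and going down as it dips. Axes: the stand's, z up, y along the hook from the column to its free end. The column is 22 mm wide, its top 245 mm above the bench; the hook's slide block reaches 18 mm above and below this level.
- seat2 (a point): the same for the second dip, 126 mm from the column's middle. The hook is an 8 mm wire in a zigzag: between the dips, and before the first, are crests whose wire middle is 10 mm above the dips' (42, 98, 154 and 210 mm from the column's middle).
- seat3 (a point): the same for the third dip, 182 mm from the column's middle
- seat4 (a point): the same for the fourth and outermost dip, 238 mm from the column's middle. Beyond it the wire rises to the free end, 266 mm out and 22 mm above the dips. A loop can only be threaded on over the free end, so the dips are filled from the column outwards.
- hook (a joint): how far the hook has dipped, m: 0 empty, 0.085 at the bottom stop. A spring of 140 N/m (about 11 mm for each weight), lightly damped: it bobs for two to three seconds.
- marker (a joint): how far down the marker has been slid, m, from -0.005 to 0.075; the marker is level with the pointer when joint marker equals joint hook. It slides straight up and down on the column and stays where it is left (friction 3 N).
- pointer_tip (a point): end of the dark pointer that moves with the hook, in front of the white scale board on the column's far side (stand's +x), 24 mm to the side away from the hook
- marker_tip (a point): inner end of the marker's black needle, which meets the pointer end to end when both are level
- marker_grip (a point): the place to hold the marker: a black upright tab at the side of the column away from the hook, 85 mm from its middle, 14 mm thick along the stand's x, 26 mm wide along y, reaching 18 mm above and 32 mm below this point; this point is 24 mm above the marker's needle. Axes: the stand's.
- oil_bottle: white plastic bottle, 64 mm across, 140 mm high, not part of the job; origin at the centre of its underside
- blower: blue rubber dust blower standing upright, 64 mm across, 125 mm high, not part of the job; origin at the centre of its underside
- alarm_clock: black alarm clock, 45 x 85 x 85 mm, not part of the job; origin at the centre of its underside
Not all that is in view belongs to the job. What is shaped like the weight_B but purple is not meant.

How it is judged:
By the outcome, as a careful person would: the job done as asked, in the order asked, and still so for the second after the job is handed in, with the robot touching nothing.
Of weight_A, weight_B, weight_C, weight_D only 3 to 4 are there at a start; the rules pass over those that are not, and their reading is None.
At some moment in a run one of weight_A, weight_B, weight_C, weight_D may be knocked a few centimetres aside while the robot is not near it.
It also fails if it takes over 210 s, if anything falls off the work surface, if the arm or the gripper's body presses on something with over 40 N, if the wrist force passes 120 N, or if a joint passes its speed limit or range.

## Working session

There is one attempt and no reset: what is moved stays moved. The work goes in short steps, Python scripts to look and compute and a tool call to move; the robot and the scene stay as the last step left them, time stands still between calls to the robot, and variables do not carry over. Pictures are saved under pics/ and viewed, about 12 in all and at most 16, crops included, and the job is handed in when it is done.

Besides the shell and the picture viewer there is one more tool, called after "Request:" by a JSON object that holds its "name" and its "arguments". carry_out: Moves the arm, as the interface text tells. Its arguments: {"type":"object","properties":{"motion":{"type":"array"},"hand":{"type":"number"},"grip_force":{"type":"number"}},"required":["motion"]}

```bash
mkdir -p pics; ls
cat > h.py <<'E'
import numpy as np,cv2
from scipy.spatial.transform import Rotation as R
from plant import monitor,snapshot,workorder,finder
def cloud(s):
    z=s["range_z"];v,u=np.mgrid[:384,:512]
    c=np.stack([(u-s["cx"])/s["fx"]*z,(v-s["cy"])/s["fy"]*z,z],-1)
    Rm=cv2.Rodrigues(np.array(s["rvec"],float))[0]
    w=(c-np.array(s["tvec"]).ravel())@Rm
    w[z==0]=np.nan
    return w
def proj(s,p):
    K=np.array([[s["fx"],0,s["cx"]],[0,s["fy"],s["cy"]],[0,0,1.]])
    return cv2.projectPoints(np.array(p,float).reshape(-1,1,3),np.array(s["rvec"],float),np.array(s["tvec"],float),K,None)[0].reshape(-1,2)
def save(s,n,box=None,k=1):
    f=s["frame"][:,:,::-1]
    if box: f=f[box[1]:box[3],box[0]:box[2]]
    cv2.imwrite("pics/"+n+".png",cv2.resize(f,None,fx=k,fy=k,interpolation=cv2.INTER_CUBIC))
E
python3 - <<'E'
from h import *
np.set_printoptions(precision=4,suppress=True)
print(monitor.get_state())
fr=[]
for n in("scene","top"):
    s=snapshot(n);w=cloud(s);fr.append(s["frame"]);print(n,s["fx"],s["rvec"],s["tvec"])
    for t in("weight_A","hook","marker","oil_bottle","blower","alarm_clock"):
        for d in finder.masks_of(s,t):
            m=d["pixels"];q=w[m];q=q[~np.isnan(q[:,0])]
            print(t,round(d["p"],2),d["extent"],np.median(s["frame"][m],0),len(q) and np.percentile(q,[5,50,95],axis=0).round(3).tolist())
    cv2.imwrite("pics/%s0.png"%n,cv2.resize(s["frame"][:,:,::-1],(800,600)))
E
```

```text
pics
{'clock': 0.0, 'q': array([ 1.1418,  0.69  , -0.1945,  1.5663,  0.1573,  0.9025, -0.2151]), 'qd': array([ 0.    , -0.001 , -0.0015, -0.0002,  0.0002, -0.0006, -0.001 ]), 'joint_torque': array([ -0.0005, -52.7559,  -1.2671, -15.3427,  -0.0527,   0.0066,
         0.0001]), 'tool_pos': array([ 0.2788, -0.5588,  0.3019]), 'eef_rot': array([ 0.9733,  0.2294, -0.0003, -0.0009]), 'contact_force': array([ 0.6577,  0.2488, -0.4653]), 'moment': array([ 0.0476, -0.0079, -0.0382]), 'opening': 1.0017215478104353}
scene 364.75136950803335 [ 1.7288  2.046  -0.6528] [ 0.1058 -0.336   1.5297]
weight_A 0.66 [336.3, 188.2, 352.8, 216.9] [99. 83. 55.] [[0.372, 0.243, 0.002], [0.456, 0.262, 0.044], [0.473, 0.283, 0.151]]
hook 0.55 [169.4, 199.0, 272.3, 227.8] [106. 102.  98.] [[0.533, -0.216, 0.002], [0.651, -0.08, 0.209], [0.67, 0.033, 0.219]]
marker 0.74 [149.3, 191.5, 169.3, 211.7] [84.  78.5 74. ] [[0.509, -0.366, 0.001], [0.628, -0.288, 0.206], [0.644, -0.252, 0.243]]
oil_bottle 0.97 [373.2, 202.6, 404.9, 239.1] [75. 72. 69.] [[0.479, 0.386, 0.009], [0.505, 0.407, 0.086], [0.518, 0.436, 0.141]]
[... 933 characters left out ...]
, [0.62, -0.287, 0.205], [0.636, -0.245, 0.242]]
hook 0.57 [240.5, 141.8, 328.7, 166.1] [104.  101.   98.5] [[0.61, -0.226, 0.196], [0.638, -0.177, 0.209], [0.666, 0.036, 0.218]]
marker 0.7 [325.8, 154.0, 350.6, 163.9] [104.  98.  94.] [[0.611, -0.307, 0.194], [0.62, -0.286, 0.204], [0.632, -0.242, 0.242]]
marker 0.17 [240.2, 145.3, 323.3, 165.9] [109. 105. 101.] [[0.61, -0.224, 0.192], [0.641, -0.136, 0.208], [0.664, 0.035, 0.218]]
oil_bottle 0.6 [129.0, 194.1, 154.4, 212.5] [109. 103.  98.] [[0.453, 0.384, 0.002], [0.476, 0.403, 0.092], [0.506, 0.443, 0.139]]
alarm_clock 0.56 [369.1, 210.6, 397.1, 226.9] [22. 21. 22.] [[0.415, -0.505, 0.028], [0.437, -0.463, 0.081], [0.461, -0.428, 0.087]]
```

View pics/scene0.png

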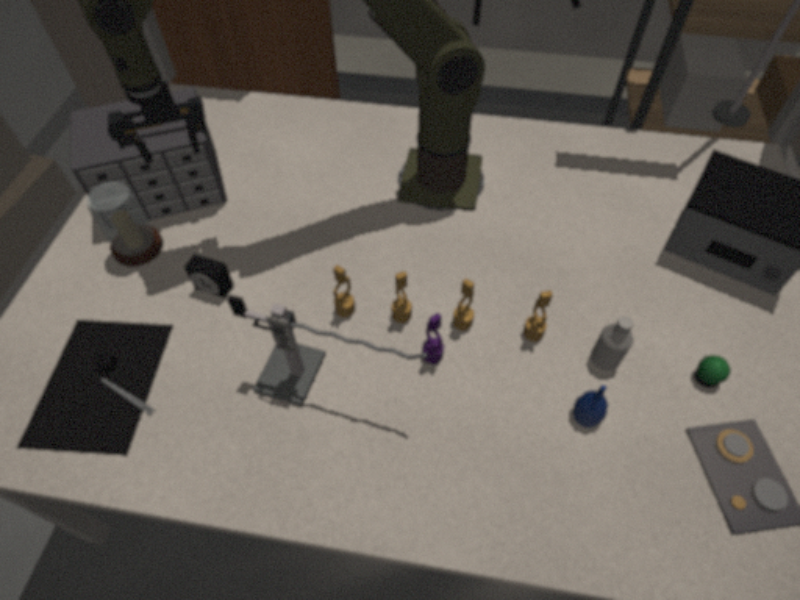

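View pics/top0.png

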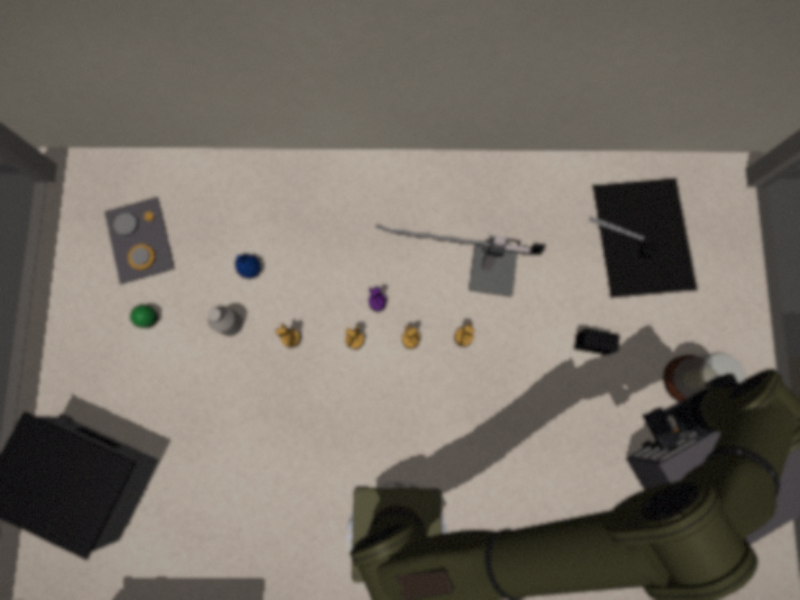

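Scene: four brass weights at 800×600 top pixels (289,335), (355,338), (411,337), (464,334). A purple look-alike stands at (377,299) and is not meant. The hook runs from (377,226) to the column at (495,245), with the marker tab at (537,249). Next I'll measure these precisely.

```bash
cat >> h.py <<'E'
from scipy.cluster.hierarchy import fcluster,linkage
from scipy.optimize import least_squares
def brass(verbose=True):
    P=[]
    for n in("scene","top"):
        s=snapshot(n);w=cloud(s);f=s["frame"].astype(float)
        m=(f[...,0]>1.45*f[...,2])&(f[...,0]>f[...,1]*1.05)&(f[...,0]>45)&(w[...,2]>.012)&(w[...,2]<.35)&(w[...,0]>.25)&(w[...,0]<.8)&(abs(w[...,1])<.36)
        P.append(np.c_[w[m],np.full(m.sum(),n=="top")])
    P=np.vstack(P);c=fcluster(linkage(P[:,:2],"single"),.025,"distance")
    out=[]
    for i in set(c):
        q=P[c==i]
        if len(q)<40: continue
        z=q[:,2];b=q[z<.05];t=q[(z>.112)&(z<.16)]
        out.append(q);print("cl",len(q),"med",np.median(q[:,:3],0).round(3),"zmax",np.percentile(z,98).round(3))
        for v in(0,1):
            for nm,g in(("body",b),("tab",t)):
                g=g[g[:,3]==v]
                if len(g)>8:
                    e,V=np.linalg.eigh(np.cov(g[:,:2].T))
                    print("  ",["scene","top"][v],nm,len(g),"mid",((np.percentile(g[:,:3],4,axis=0)+np.percentile(g[:,:3],96,axis=0))/2).round(4),"sd",np.sqrt(e).round(4),"long axis deg",np.degrees(np.arctan2(V[1,1],V[0,1])).round(0))
    return out
E
python3 - <<'E'
from h import *
brass()
for n in("scene","top"):
    s=snapshot(n);w=cloud(s).reshape(-1,3)
    q=w[(w[:,2]>.17)&(w[:,2]<.27)&(w[:,0]>.55)&(w[:,0]<.72)&(w[:,1]>-.4)&(w[:,1]<.08)]
    for a in np.arange(-.36,.06,.02):
        g=q[(q[:,1]>=a)&(q[:,1]<a+.02)]
        if len(g)>2: print(n,round(a+.01,2),len(g),np.median(g,0).round(3),"x",g[:,0].min().round(3),g[:,0].max().round(3),"z",g[:,2].min().round(3),g[:,2].max().round(3))
    save(s,n+"_stand",(225,130,365,200) if n=="top" else (140,180,285,270),5.5)
E
```

```text
cl 393 med [0.454 0.259 0.048] zmax 0.152
   scene body 131 mid [0.4553 0.2615 0.0327] sd [0.0097 0.0116] long axis deg 51.0
   scene tab 66 mid [0.4541 0.2614 0.1347] sd [0.0031 0.0063] long axis deg 104.0
   top body 76 mid [0.4449 0.2587 0.0408] sd [0.0102 0.0124] long axis deg 137.0
   top tab 44 mid [0.4456 0.2602 0.1341] sd [0.0046 0.0073] long axis deg 107.0
cl 353 med [0.452 0.106 0.049] zmax 0.153
   scene body 123 mid [0.4536 0.1075 0.0322] sd [0.01   0.0114] long axis deg 117.0
   scene tab 60 mid [0.4522 0.1077 0.1355] sd [0.0027 0.0061] long axis deg 61.0
   top body 58 mid [0.4399 0.1066 0.0394] sd [0.0095 0.0124] long axis deg 112.0
   top tab 34 mid [0.4427 0.1064 0.1376] sd [0.0043 0.0073] long axis deg 61.0
cl 351 med [ 0.454 -0.027  0.047] zmax 0.152
   scene body 117 mid [ 0.457  -0.0279  0.0306] sd [0.0096 0.0116] long axis deg 83.0
   scene tab 57 mid [ 0.4528 -0.0275  0.1355] sd [0.0031 0.0058] long axis deg 126.0
   top body 65 mid [ 0.4417 -0.028   0.0372] sd [0.0101 0.0127] long axis deg 101.0
   top tab 37 mid [ 0.4453 -0.0285  0.1352] sd [0.0046 0.0073] lo
[... 2126 characters left out ...]
 0.639 z 0.204 0.212
top -0.15 12 [ 0.638 -0.151  0.206] x 0.635 0.64 z 0.198 0.211
top -0.13 14 [ 0.642 -0.131  0.206] x 0.637 0.646 z 0.199 0.213
top -0.11 12 [ 0.643 -0.11   0.207] x 0.64 0.646 z 0.2 0.215
top -0.09 14 [ 0.647 -0.09   0.202] x 0.643 0.651 z 0.197 0.208
top -0.07 14 [ 0.649 -0.069  0.207] x 0.645 0.656 z 0.202 0.213
top -0.05 18 [ 0.653 -0.049  0.205] x 0.649 0.657 z 0.2 0.21
top -0.03 12 [ 0.655 -0.03   0.203] x 0.65 0.658 z 0.2 0.211
top -0.01 13 [ 0.658 -0.009  0.21 ] x 0.654 0.662 z 0.203 0.216
top 0.01 12 [0.66  0.009 0.205] x 0.659 0.664 z 0.202 0.214
top 0.03 14 [0.664 0.03  0.207] x 0.66 0.668 z 0.199 0.215
top 0.05 10 [0.666 0.045 0.222] x 0.662 0.67 z 0.215 0.226
```

```bash
cat >> h.py <<'E'
def weights():
    """centre xy and yaw(deg, direction of loop plane) per brass cluster"""
    res=[]
    for q in brass_q():
        z=q[:,2];t=q[(z>.112)&(z<.16)];l=q[(z>.056)&(z<.104)]
        c=np.mean([(np.percentile(t[t[:,3]==v,:2],4,axis=0)+np.percentile(t[t[:,3]==v,:2],96,axis=0))/2 for v in(0,1) if (t[:,3]==v).sum()>5],0)
        L=np.vstack([l[l[:,3]==v,:2]-l[l[:,3]==v,:2].mean(0) for v in(0,1)])
        e,V=np.linalg.eigh(np.cov(L.T));a=np.degrees(np.arctan2(V[1,1],V[0,1]))
        a=(a+90)%180-90
        res.append((c,a));print("W",c.round(4),"loop deg",a.round(1),"sd",np.sqrt(e).round(4),len(l),"z",np.percentile(z,98).round(3))
    return res
def brass_q():
    import io,contextlib
    with contextlib.redirect_stdout(io.StringIO()): return brass()
E
python3 - <<'E'
from h import *
weights()
H=[]
for n in("scene","top"):
    s=snapshot(n);w=cloud(s).reshape(-1,3)
    q=w[(w[:,2]>.19)&(w[:,2]<.235)&(w[:,0]>.6)&(w[:,0]<.70)&(w[:,1]>-.18)&(w[:,1]<.09)];H.append(q)
    p=np.polyfit(q[:,1],q[:,0],1);print(n,p,q[:,1].max())
def z(s,z0): return np.interp(s,[42,70,98,126,154,182,210,238,266],np.array([10,0,10,0,10,0,10,0,22.]))/1000+z0
p=[np.polyfit(q[:,1],q[:,0],1) for q in H];th=np.arctan(np.mean([a[0] for a in p]))
print("yaw",-th)
for q in H:
    r=least_squares(lambda v:z((q[:,1]-v[0])/np.cos(th)*1000,v[1])-q[:,2],[-.207,.205],loss="soft_l1",f_scale=.003);print(r.x,r.cost)
E
```

```text
W [0.4497 0.261 ] loop deg 19.7 sd [0.002  0.0165] 54 z 0.151
W [0.4469 0.1066] loop deg -29.5 sd [0.002  0.0159] 53 z 0.152
W [ 0.4494 -0.0281] loop deg 31.7 sd [0.0022 0.0173] 58 z 0.152
W [ 0.4555 -0.1545] loop deg -23.9 sd [0.0019 0.0158] 50 z 0.152
scene [0.13946134 0.66475229] 0.051903458476274804
top [0.14128812 0.65944706] 0.05182761189011223
yaw -0.13946345163775756
[-0.21390356  0.2045682 ] 0.00047651581527932934
[-0.21548476  0.20126067] 0.0004400501554112185
```

View pics/scene_stand.png

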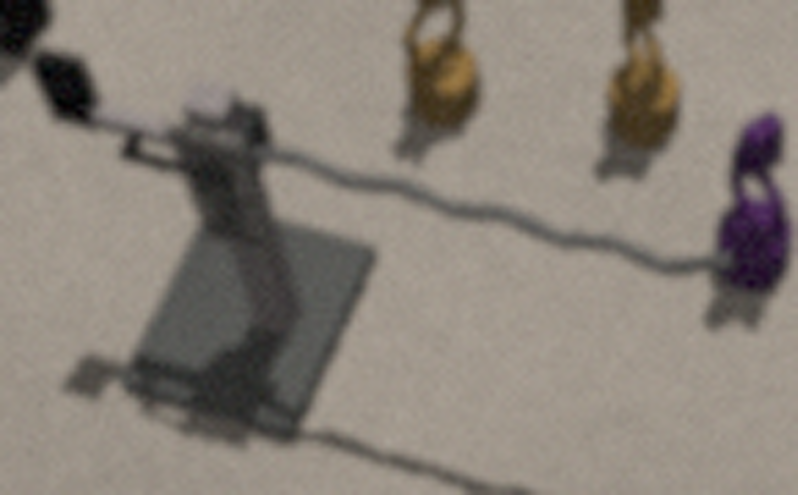

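```bash
cat > plan.py <<'E'
# usage: plan.py x,y,z,a,n ...   (m, deg tool-x heading, rows; n=0 pads) -> rows for carry_out
import sys;from h import *
st=monitor.get_state();p=st["tool_pos"].copy();M=R.from_quat(st["eef_rot"])
print("t",round(st["clock"],2),"pos",p.round(4),"a",np.degrees(np.arctan2(*M.as_matrix()[1::-1,0])).round(1),"tilt",M.as_matrix()[:,2].round(4),"F",st["contact_force"].round(2),"op",round(st["opening"],3))
rows=[]
for arg in sys.argv[1:]:
    x,y,z,a,n=map(float,arg.split(","));n=int(n)
    T=np.array([x,y,z]);a=np.radians(a);G=R.from_matrix([[np.cos(a),np.sin(a),0],[np.sin(a),-np.cos(a),0],[0,0,-1]])
    for k in range(n):
        f=1/(n-k);d=M.inv().apply((T-p)*f)*100;d=np.round(d,1 if abs(d).max()>1.5 else 2);rv=np.round((M.inv()*G).as_rotvec()*f,3)
        rows.append([*d,*rv]);p=p+M.apply(d)/100;M=M*R.from_rotvec(rv)
print(len(rows));print("[",",\n".join(", ".join("%g"%(v+0) for v in r) for r in rows),"]")
E
python3 plan.py .4555,-.1545,.25,66,8
```

```text
t 1.1 pos [ 0.2791 -0.5593  0.3028] a 26.5 tilt [ 1.e-04 -1.e-04 -1.e+00] F [0.41 0.72 0.88] op 1.001
8
[ 4.2, -3.5, 0.7, 0, 0, -0.086,
4.5, -3.2, 0.7, 0, 0, -0.086,
4.8, -2.8, 0.6, 0, 0, -0.086,
5, -2.3, 0.7, 0, 0, -0.086,
5.2, -1.9, 0.6, 0, 0, -0.086,
5.3, -1.5, 0.7, 0, 0, -0.086,
5.4, -1, 0.6, 0, 0, -0.087,
5.6, -0.5, 0.7, 0, 0, -0.086 ]
```

Request:
{"name": "carry_out", "arguments": {"motion": [4.2,-3.5,0.7,0,0,-0.086,4.5,-3.2,0.7,0,0,-0.086,4.8,-2.8,0.6,0,0,-0.086,5,-2.3,0.7,0,0,-0.086,5.2,-1.9,0.6,0,0,-0.086,5.3,-1.5,0.7,0,0,-0.086,5.4,-1,0.6,0,0,-0.087,5.6,-0.5,0.7,0,0,-0.086], "hand": 8.8, "grip_force": 20}}

```text
clock: 2.1
tool_pos: [0.4564, -0.1525, 0.2498]
eef_rot: [0.838, 0.546, 0.0, 0.001]
contact_force: [0.9, 0.6, 0.1]
opening: 0.995
```

```bash
python3 -c "
from h import *
weights()"; python3 plan.py .4555,-.1545,.25,66,2 .4555,-.1545,.175,66,4 .4555,-.1545,.175,66,1
```

```text
W [0.4499 0.2608] loop deg 19.6 sd [0.0019 0.0157] 55 z 0.153
W [0.4473 0.1069] loop deg -29.3 sd [0.0019 0.0159] 49 z 0.153
W [ 0.4497 -0.0279] loop deg 30.4 sd [0.0024 0.0161] 53 z 0.153
W [ 0.4614 -0.1546] loop deg -24.6 sd [0.0022 0.0179] 56 z 0.281
t 2.2 pos [ 0.4587 -0.1468  0.2498] a 66.7 tilt [ 0.0034  0.0044 -1.    ] F [-0.18 -0.19  0.34] op 0.998
7
[ -0.41, 0, -0.01, 0.001, -0.003, 0.006,
-0.42, 0.01, -0.02, 0, -0.002, 0.007,
0, 0, 1.9, 0, 0, 0,
0, 0, 1.9, 0, 0, 0,
0, 0, 1.9, 0, 0, 0,
0, 0, 1.8, 0, 0, 0,
0, 0, 0, 0, 0, 0 ]
```

Request:
{"name": "carry_out", "arguments": {"motion": [0,0,0,0,0,0,0,0,0,0,0,0,0,0,0,0,0,0]}}

```text
clock: 2.58
tool_pos: [0.455, -0.1555, 0.2498]
eef_rot: [0.84, 0.543, -0.0, 0.0]
contact_force: [-0.1, 0.9, 0.2]
opening: 1.001
```

```bash
python3 plan.py .4555,-.1545,.25,66,2 .4555,-.1545,.175,66,4 .4555,-.1545,.175,66,1
```

```text
t 2.58 pos [ 0.455  -0.1555  0.2498] a 65.8 tilt [-1.e-04 -8.e-04 -1.e+00] F [-0.13  0.88  0.19] op 1.001
7
[ 0.05, 0, -0.01, 0, 0, -0.002,
0.06, 0.01, -0.01, 0, 0.001, -0.001,
0, 0, 1.9, 0, 0, 0,
0, 0, 1.9, 0, 0, 0,
0, 0, 1.9, 0, 0, 0,
0, 0, 1.8, 0, 0, 0,
0, 0, 0, 0, 0, 0 ]
```

Request:
{"name": "carry_out", "arguments": {"motion": [0.1,0,0,0,0,0,0,0,1.9,0,0,0,0,0,1.9,0,0,0,0,0,1.9,0,0,0,0,0,1.8,0,0,0,0,0,0,0,0,0,0,0,0,0,0,0]}}

```text
clock: 3.45
tool_pos: [0.4561, -0.1532, 0.1752]
eef_rot: [0.839, 0.544, 0.0, 0.0]
contact_force: [-0.1, -0.6, -0.7]
opening: 0.998
```

Request:
{"name": "carry_out", "arguments": {"motion": [0,0,0,0,0,0,0,0,0,0,0,0,0,0,0,0,0,0,0,0,0,0,0,0,0,0,0,0,0,0,0,0,0,0,0,0], "hand": 0.5, "grip_force": 20}}

```text
clock: 4.2
tool_pos: [0.4559, -0.153, 0.1747]
eef_rot: [0.839, 0.545, -0.0, 0.0]
contact_force: [-1.2, 0.1, 0.0]
opening: 0.34
```

```bash
python3 plan.py .4555,-.1545,.35,66,5 .676,.098,.32,82,8
```

```text
t 4.2 pos [ 0.4559 -0.153   0.1747] a 66.0 tilt [-0. -0. -1.] F [-1.22  0.06  0.  ] op 0.34
13
[ 0, 0, -3.5, 0, 0, 0,
0, 0, -3.5, 0, 0, 0,
-0.1, 0, -3.5, 0, 0, 0,
0, 0, -3.5, 0, 0, 0,
-0.1, 0, -3.5, 0, 0, 0,
4, 1.2, 0.4, 0, 0, -0.035,
4, 1.4, 0.4, 0, 0, -0.035,
3.9, 1.5, 0.4, 0, 0, -0.035,
3.9, 1.7, 0.4, 0, 0, -0.035,
3.8, 1.8, 0.3, 0, 0, -0.035,
3.7, 1.9, 0.4, 0, 0, -0.035,
3.7, 2, 0.3, 0, 0, -0.035,
3.5, 2.2, 0.4, 0, 0, -0.034 ]
```

Request:
{"name": "carry_out", "arguments": {"motion": [0,0,0,0,0,0,0,0,0,0,0,0,0,0,0,0,0,0,0,0,-3.5,0,0,0,0,0,-3.5,0,0,0,0,0,-3.5,0,0,0,0,0,-3.5,0,0,0,0,0,-3.5,0,0,0]}}

```text
clock: 5.2
tool_pos: [0.4553, -0.153, 0.3507]
eef_rot: [0.839, 0.545, -0.0, -0.0]
contact_force: [0.4, 0.7, -1.7]
opening: 0.158
```

Request:
{"name": "carry_out", "arguments": {"motion": [4,1.2,0.4,0,0,-0.035,4,1.4,0.4,0,0,-0.035,3.9,1.5,0.4,0,0,-0.035,3.9,1.7,0.4,0,0,-0.035,3.8,1.8,0.3,0,0,-0.035,3.7,1.9,0.4,0,0,-0.035,3.7,2,0.3,0,0,-0.035,3.5,2.2,0.4,0,0,-0.034]}}

```text
clock: 6.2
tool_pos: [0.6772, 0.1004, 0.319]
eef_rot: [0.754, 0.656, -0.001, -0.0]
contact_force: [0.5, -0.4, -1.5]
opening: 0.155
```

Request:
{"name": "carry_out", "arguments": {"motion": [0,0,0,0,0,0,0,0,0,0,0,0,0,0,0,0,0,0]}}

```text
clock: 6.58
tool_pos: [0.6764, 0.0978, 0.3197]
eef_rot: [0.755, 0.655, -0.001, 0.0]
contact_force: [-0.5, -0.4, -1.8]
opening: 0.158
```

```bash
cat > held.py <<'E'
from h import *
st=monitor.get_state();p=st["tool_pos"];M=R.from_quat(st["eef_rot"]).as_matrix()
P=[]
for n in("scene","top"):
    s=snapshot(n);w=cloud(s);f=s["frame"].astype(float)
    g=np.linalg.norm(w[...,:2]-p[:2],axis=-1)<.045
    m=(f[...,0]>1.45*f[...,2])&(f[...,0]>f[...,1]*1.05)&(f[...,0]>45)&g
    q=w[m];q=q[(q[:,2]<p[2]-.05)]
    z=q[:,2]-p[2]+.175  # nominal height above underside
    b=q[z<.05];l=q[(z>.056)&(z<.104)];
    e,V=np.linalg.eigh(np.cov(l[:,:2].T))
    print(n,len(q),"zmin",q[:,2].min().round(4),"z98",np.percentile(q[:,2],98).round(4),"loop mid",((np.percentile(l,4,0)+np.percentile(l,96,0))/2).round(4),"deg",np.degrees(np.arctan2(V[1,1],V[0,1])).round(1),"body mid",((np.percentile(b,4,0)+np.percentile(b,96,0))/2).round(4))
    save(s,"held_%s_%d"%(n,int(st["clock"]*10)),(150,150,330,285),4)
E
python3 held.py;python3 plan.py .676,.098,.31,82,1
```

```text
scene 92 zmin 0.1524 z98 0.1894 loop mid [0.6979 0.0909 0.202 ] deg nan body mid [0.693  0.0941 0.1719]
t 6.67 pos [0.6766 0.0981 0.32  ] a 81.9 tilt [ 0.e+00 -9.e-04 -1.e+00] F [-0.64  0.21 -1.68] op 0.157
1
[ -0.02, -0.06, 1, 0, 0.001, -0.002 ]held.py:11: RuntimeWarning: Degrees of freedom <= 0 for slice
  e,V=np.linalg.eigh(np.cov(l[:,:2].T))
  c *= np.true_divide(1, fact)
  c *= np.true_divide(1, fact)
  avg = a.mean(axis, **keepdims_kw)
  ret = um.true_divide(
Traceback (most recent call last):
  File "held.py", line 12, in <module>
    print(n,len(q),"zmin",q[:,2].min().round(4),"z98",np.percentile(q[:,2],98).round(4),"loop mid",((np.percentile(l,4,0)+np.percentile(l,96,0))/2).round(4),"deg",np.degrees(np.arctan2(V[1,1],V[0,1])).round(1),"body mid",((np.percentile(b,4,0)+np.percentile(b,96,0))/2).round(4))
                          ~~~~~~~~~~^^
ValueError: zero-size array to reduction operation minimum which has no identity
```

```bash
python3 -c "
from h import *
s=snapshot('scene');save(s,'h1',(180,150,330,262),5)"
```

```text
(no output)
```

View pics/h1.png

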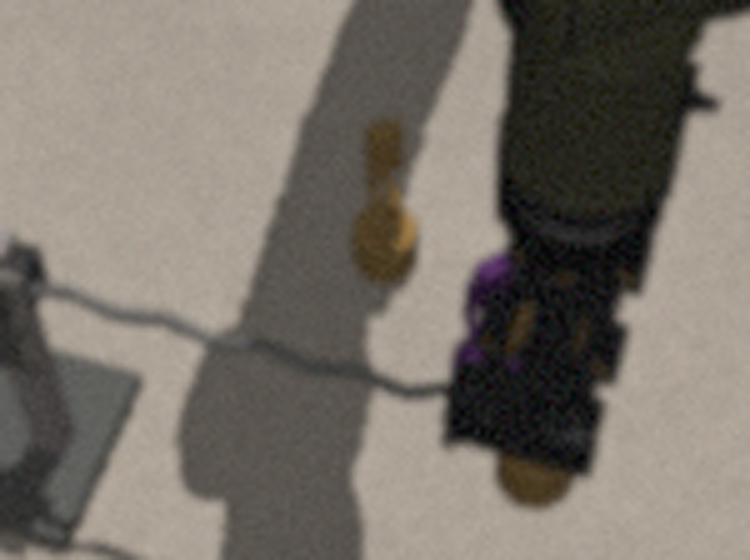

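Request:
{"name": "carry_out", "arguments": {"motion": [0,0,1,0,0,0,-1.5,0,0,0,0,0,-2,0,0,0,0,0,-2,0,0,0,0,0,-2,0,0,0,0,0,-1,0,0,0,0,0,0,0,0,0,0,0,0,0,0,0,0,0]}}

```text
clock: 7.72
tool_pos: [0.665, 0.0165, 0.3098]
eef_rot: [0.754, 0.656, 0.001, -0.0]
contact_force: [0.3, 0.6, -2.1]
opening: 0.155
```

```bash
python3 plan.py .6417,-.1452,.31,82,6 .6417,-.1452,.31,82,2; python3 -c "
from h import *
s=snapshot('scene');save(s,'h2',(140,150,290,262),5)"
```

```text
t 7.72 pos [0.665  0.0165 0.3098] a 82.1 tilt [ 3.0e-04  1.2e-03 -1.0e+00] F [ 0.3   0.57 -2.05] op 0.155
8
[ -2.7, 0, 0, 0, 0, 0,
-2.7, 0, 0, 0, 0, 0,
-2.7, 0, 0, 0, 0, 0,
-2.7, 0, 0, 0, 0, 0,
-2.8, 0, 0, 0, -0.001, 0,
-2.7, -0.1, 0, 0, 0, 0.001,
-0.02, 0.01, -0.02, 0, 0, 0,
-0.02, 0.01, -0.01, 0, 0, 0 ]
```

View pics/h2.png

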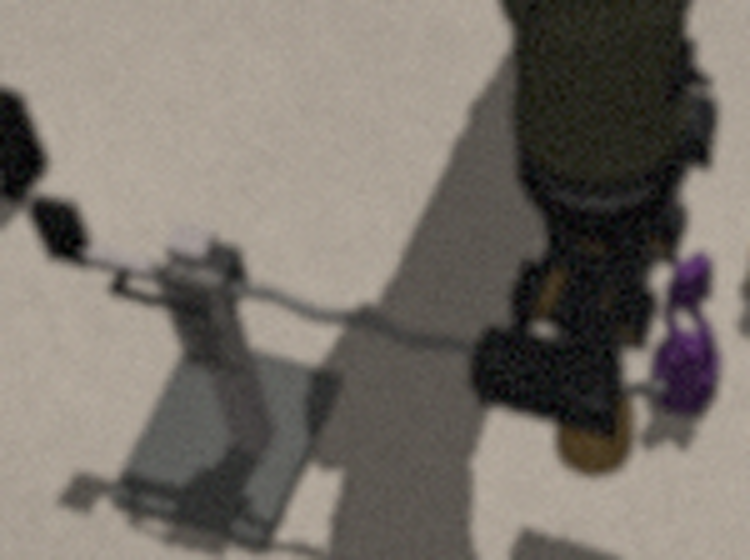

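Request:
{"name": "carry_out", "arguments": {"motion": [-2.7,0,0,0,0,0,-2.7,0,0,0,0,0,-2.7,0,0,0,0,0,-2.7,0,0,0,0,0,-2.8,0,0,0,0,0,-2.7,-0.1,0,0,0,0,0,0,0,0,0,0,0,0,0,0,0,0]}}

```text
clock: 8.78
tool_pos: [0.6417, -0.1438, 0.3098]
eef_rot: [0.754, 0.657, 0.001, -0.001]
contact_force: [0.2, 0.9, -2.0]
opening: 0.157
```

Request:
{"name": "carry_out", "arguments": {"motion": [0,0,0.8,0,0,0,0,0,0.8,0,0,0,0,0,0.8,0,0,0,0,0,0.6,0,0,0,0,0,0.4,0,0,0,0,0,0.4,0,0,0,0,0,0.3,0,0,0,0,0,0.3,0,0,0]}}

```text
clock: 9.78
tool_pos: [0.6415, -0.1459, 0.2659]
eef_rot: [0.755, 0.656, 0.0, 0.0]
contact_force: [-0.2, -0.1, 0.7]
opening: 0.156
```

```bash
cat > fz.py <<'E'
from h import *
f=[]
for i in range(3):
    snapshot("top");f.append(monitor.get_state()["contact_force"])
st=monitor.get_state();print(np.mean(f,0).round(2),np.std(f,0).round(2),st["tool_pos"].round(4),st["opening"])
E
python3 fz.py
```

```text
[ 0.26  0.74 -0.01] [0.38 0.56 0.09] [ 0.6414 -0.146   0.2659] 0.15686236057479558
```

Request:
{"name": "carry_out", "arguments": {"motion": [0,0,0,0,0,0,0,0,0,0,0,0,0,0,0,0,0,0,0,0,0,0,0,0,0,0,0,0,0,0,0,0,0,0,0,0], "hand": 4.5}}

```text
clock: 10.68
tool_pos: [0.6413, -0.146, 0.2657]
eef_rot: [0.755, 0.656, -0.0, 0.0]
contact_force: [-0.5, -0.7, -0.0]
opening: 0.508
```

Request:
{"name": "carry_out", "arguments": {"motion": [0,0,-1.5,0,0,0,0,0,-2,0,0,0,0,0,-2.5,0,0,0,0,0,-2.5,0,0,0,0,0,-2,0,0,0,0,0,0,0,0,0,0,0,0,0,0,0], "hand": 8.8}}

```text
clock: 11.55
tool_pos: [0.6409, -0.146, 0.3703]
eef_rot: [0.755, 0.656, -0.0, -0.0]
contact_force: [0.2, 0.2, 0.5]
opening: 0.999
```

```bash
python3 plan.py .4494,-.028,.26,121.5,8 .4494,-.028,.26,121.5,0; python3 -c "
from h import *
weights()
s=snapshot('scene');save(s,'h3',(140,150,290,262),5)"
```

```text
t 11.55 pos [ 0.6409 -0.146   0.3703] a 82.0 tilt [-8.e-04 -1.e-04 -1.e+00] F [0.21 0.23 0.48] op 0.999
8
[ 1.1, -2.6, 1.4, 0, 0, -0.086,
1.3, -2.5, 1.4, 0, 0, -0.086,
1.6, -2.3, 1.4, 0, 0, -0.086,
1.7, -2.2, 1.4, 0, 0, -0.086,
1.9, -2, 1.4, 0, 0, -0.086,
2.1, -1.9, 1.3, 0, 0, -0.087,
2.3, -1.7, 1.4, 0, 0, -0.086,
2.4, -1.4, 1.3, -0.001, 0, -0.087 ]
W [ 0.6477 -0.1475] loop deg -81.5 sd [0.003  0.0108] 6 z 0.246
W [0.4499 0.2608] loop deg 19.3 sd [0.0021 0.0151] 53 z 0.153
W [ 0.4497 -0.0282] loop deg 30.9 sd [0.0023 0.0176] 58 z 0.153
W [0.4475 0.1067] loop deg -29.2 sd [0.0021 0.0155] 50 z 0.152h.py:46: RuntimeWarning: Mean of empty slice.
  L=np.vstack([l[l[:,3]==v,:2]-l[l[:,3]==v,:2].mean(0) for v in(0,1)])
  ret = um.true_divide(
```

View pics/h3.png

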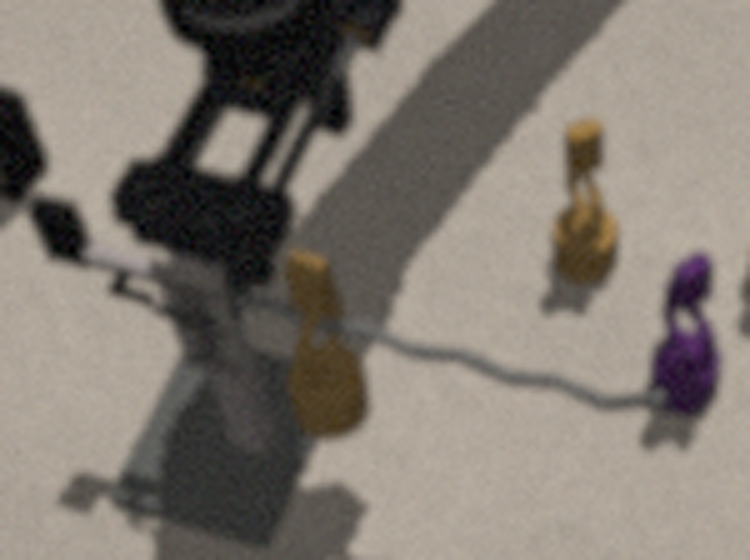

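Request:
{"name": "carry_out", "arguments": {"motion": [1.1,-2.6,1.4,0,0,-0.086,1.3,-2.5,1.4,0,0,-0.086,1.6,-2.3,1.4,0,0,-0.086,1.7,-2.2,1.4,0,0,-0.086,1.9,-2,1.4,0,0,-0.086,2.1,-1.9,1.3,0,0,-0.084,2.3,-1.7,1.4,0,0,-0.084,2.4,-1.4,1.3,0,0,-0.084]}}

```text
clock: 12.7
tool_pos: [0.4494, -0.0274, 0.26]
eef_rot: [0.491, 0.871, -0.0, -0.0]
contact_force: [-0.3, -0.4, -0.3]
opening: 0.995
```

Request:
{"name": "carry_out", "arguments": {"motion": [0,0,0,0,0,0,0,0,0,0,0,0,0,0,0,0,0,0]}}

```text
clock: 13.08
tool_pos: [0.4516, -0.0283, 0.261]
eef_rot: [0.493, 0.87, 0.0, 0.001]
contact_force: [-0.3, 0.6, -0.1]
opening: 1.001
```

```bash
python3 plan.py .4496,-.028,.26,121,1 .4496,-.028,.175,121,5
```

```text
t 13.07 pos [ 0.4516 -0.0283  0.261 ] a 120.9 tilt [ 0.0017 -0.     -1.    ] F [-0.31  0.63 -0.1 ] op 1.001
6
[ 0.13, -0.16, 0.1, 0.001, 0.001, -0.001,
0, 0, 1.7, 0, 0, 0,
0, 0, 1.7, 0, 0, 0,
0, 0, 1.7, 0, 0, 0,
0, 0, 1.7, 0, 0, 0,
0, 0, 1.7, 0, 0, 0 ]
```

Request:
{"name": "carry_out", "arguments": {"motion": [0.1,-0.1,0,0,0,0,0,0,1.7,0,0,0,0,0,1.7,0,0,0,0,0,1.7,0,0,0,0,0,1.7,0,0,0,0,0,1.7,0,0,0,0,0,0,0,0,0,0,0,0,0,0,0]}}

```text
clock: 14.08
tool_pos: [0.4494, -0.0275, 0.1761]
eef_rot: [0.492, 0.871, 0.0, 0.0]
contact_force: [-0.0, -0.2, 0.5]
opening: 0.996
```

Request:
{"name": "carry_out", "arguments": {"motion": [0,0,0,0,0,0,0,0,0,0,0,0,0,0,0,0,0,0,0,0,0,0,0,0,0,0,0,0,0,0,0,0,0,0,0,0,0,0,0,0,0,0,0,0,0,0,0,0], "hand": 0.5}}

```text
clock: 15.08
tool_pos: [0.4491, -0.0275, 0.1757]
eef_rot: [0.492, 0.871, 0.0, 0.0]
contact_force: [1.1, 0.0, -1.0]
opening: 0.158
```

```bash
python3 plan.py .45,-.028,.345,121,5 .676,.098,.30,82,8
```

```text
t 15.07 pos [ 0.4491 -0.0275  0.1757] a 121.1 tilt [ 1.e-04 -0.e+00 -1.e+00] F [ 1.1   0.02 -0.99] op 0.158
13
[ 0, 0, -3.4, 0, 0, 0,
0, 0, -3.4, 0, 0, 0,
0, 0, -3.4, 0, 0, 0,
0, 0, -3.4, 0, 0, 0,
-0.1, 0.1, -3.3, 0, 0, 0.001,
-0.1, 3.2, 0.6, 0, 0, 0.085,
0.2, 3.2, 0.6, 0, 0, 0.085,
0.4, 3.2, 0.5, 0, 0, 0.085,
0.7, 3.2, 0.6, 0, 0, 0.085,
1, 3.1, 0.5, 0, 0, 0.085,
1.2, 3, 0.6, 0, 0, 0.085,
1.5, 2.8, 0.5, 0, 0, 0.085,
1.7, 2.7, 0.6, 0, 0, 0.086 ]
```

Request:
{"name": "carry_out", "arguments": {"motion": [0,0,-3.4,0,0,0,0,0,-3.8,0,0,0,0,0,-3.8,0,0,0,0,0,-3.8,0,0,0,0,0,-3.8,0,0,0]}}

```text
clock: 15.7
tool_pos: [0.4484, -0.0277, 0.3627]
eef_rot: [0.492, 0.871, -0.0, -0.0]
contact_force: [0.5, -0.8, -1.4]
opening: 0.157
```

Request:
{"name": "carry_out", "arguments": {"motion": [-0.1,3.2,0,0,0,0.085,0.2,3.2,0,0,0,0.085,0.4,3.2,0,0,0,0.085,0.7,3.2,0,0,0,0.085,1,3.1,0,0,0,0.085,1.2,3,0,0,0,0.085,1.5,2.8,0,0,0,0.085,1.7,2.7,0,0,0,0.086]}}

```text
clock: 16.7
tool_pos: [0.6743, 0.0984, 0.3609]
eef_rot: [0.755, 0.655, -0.001, -0.0]
contact_force: [-0.4, -0.5, -1.0]
opening: 0.156
```

Request:
{"name": "carry_out", "arguments": {"motion": [0,0,2,0,0,0,0,0,2,0,0,0,0,0,1.5,0,0,0,0,0,0,0,0,0,0,0,0,0,0,0]}}

```text
clock: 17.32
tool_pos: [0.6743, 0.0982, 0.3074]
eef_rot: [0.755, 0.656, 0.001, 0.0]
contact_force: [-0.6, 0.2, -1.8]
opening: 0.153
```

```bash
python3 plan.py .676,.098,.30,82,1 .6495,-.0897,.30,82,7
```

```text
t 17.32 pos [0.6743 0.0982 0.3074] a 82.0 tilt [ 1.2e-03  4.0e-04 -1.0e+00] F [-0.61  0.18 -1.8 ] op 0.153
8
[ 0, 0.17, 0.74, 0.001, -0.001, 0.001,
-2.7, 0, 0, 0, 0, 0,
-2.7, 0, 0, 0, 0, 0,
-2.7, 0, 0, 0, 0, 0,
-2.7, 0, 0, 0, 0, 0,
-2.7, 0, 0, 0, 0, 0,
-2.7, 0, 0, 0, 0, 0,
-2.8, 0, 0, 0, 0, 0 ]
```

Request:
{"name": "carry_out", "arguments": {"motion": [0,0.15,0.75,0,0,0,-2.7,0,0,0,0,0,-2.7,0,0,0,0,0,-2.7,0,0,0,0,0,-2.7,0,0,0,0,0,-2.7,0,0,0,0,0,-2.7,0,0,0,0,0,-2.8,0,0,0,0,0]}}

```text
clock: 18.32
tool_pos: [0.6492, -0.0912, 0.2994]
eef_rot: [0.754, 0.656, 0.0, 0.0]
contact_force: [0.3, 0.2, -2.0]
opening: 0.158
```

Request:
{"name": "carry_out", "arguments": {"motion": [0,0,0,0,0,0,0,0,0,0,0,0]}}

```text
clock: 18.58
tool_pos: [0.6494, -0.089, 0.2994]
eef_rot: [0.754, 0.657, 0.001, -0.0]
contact_force: [-1.0, 0.8, -0.9]
opening: 0.157
```

Request:
{"name": "carry_out", "arguments": {"motion": [0,0,0.8,0,0,0,0,0,0.8,0,0,0,0,0,0.8,0,0,0,0,0,0.6,0,0,0,0,0,0.4,0,0,0,0,0,0.4,0,0,0,0,0,0.4,0,0,0,0,0,0.3,0,0,0]}}

```text
clock: 19.58
tool_pos: [0.6494, -0.0902, 0.2543]
eef_rot: [0.754, 0.656, 0.0, 0.0]
contact_force: [-0.3, 0.2, 1.2]
opening: 0.158
```

```bash
python3 fz.py
```

```text
[0.15 0.08 0.42] [0.22 0.35 0.19] [ 0.6494 -0.0902  0.2544] 0.1528174237449024
```

Request:
{"name": "carry_out", "arguments": {"motion": [0,0,-0.2,0,0,0,0,0,0,0,0,0,0,0,0,0,0,0,0,0,0,0,0,0,0,0,0,0,0,0,0,0,0,0,0,0], "hand": 4.5}}

```text
clock: 20.48
tool_pos: [0.6492, -0.0903, 0.2562]
eef_rot: [0.754, 0.656, -0.0, 0.0]
contact_force: [0.5, 0.3, 0.4]
opening: 0.511
```

Request:
{"name": "carry_out", "arguments": {"motion": [0,0,-1.5,0,0,0,0,0,-2,0,0,0,0,0,-2.5,0,0,0,0,0,-2.5,0,0,0,0,0,-2.5,0,0,0,0,0,0,0,0,0,0,0,0,0,0,0], "hand": 8.8}}

```text
clock: 21.35
tool_pos: [0.6487, -0.0903, 0.3657]
eef_rot: [0.754, 0.656, -0.0, -0.0]
contact_force: [-1.2, -0.3, 0.4]
opening: 0.997
```

```bash
python3 plan.py .4473,.1067,.26,60.7,8; python3 -c "
from h import *
weights()
s=snapshot('scene');save(s,'h4',(140,150,300,270),5)" 2>/dev/null
```

```text
t 21.35 pos [ 0.6487 -0.0903  0.3657] a 82.0 tilt [-9.e-04 -2.e-04 -1.e+00] F [-1.17 -0.28  0.43] op 0.997
8
[ 2.1, -2.8, 1.3, 0, 0, 0.047,
2, -2.9, 1.3, 0, 0, 0.047,
1.8, -3, 1.3, 0, 0, 0.046,
1.7, -3.1, 1.3, 0, 0, 0.047,
1.5, -3.2, 1.3, 0, 0, 0.046,
1.4, -3.3, 1.4, 0, 0, 0.047,
1.2, -3.3, 1.3, 0, 0, 0.046,
1, -3.3, 1.4, -0.001, 0.001, 0.047 ]
W [ 0.6523 -0.1199] loop deg 84.4 sd [0.0043 0.0313] 48 z 0.235
W [0.4473 0.1068] loop deg -29.2 sd [0.0022 0.0154] 58 z 0.152
W [0.4493 0.2608] loop deg 20.2 sd [0.0018 0.0161] 56 z 0.153
```

View pics/h4.png

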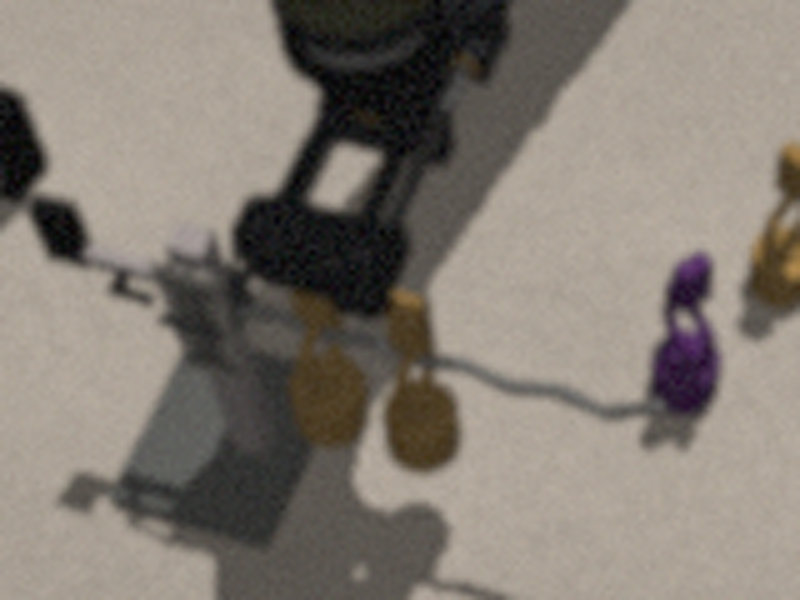

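Two weights now hang at (330,385) and (420,420) in the crop, and the hook is level. Next is the third weight, at (0.447, 0.107).

Request:
{"name": "carry_out", "arguments": {"motion": [2.1,-2.8,1.3,0,0,0.047,2,-2.9,1.3,0,0,0.047,1.8,-3,1.3,0,0,0.046,1.7,-3.1,1.3,0,0,0.047,1.5,-3.2,1.3,0,0,0.046,1.4,-3.3,1.4,0,0,0.047,1.2,-3.3,1.3,0,0,0.046,1,-3.3,1.4,0,0,0.047]}}

```text
clock: 22.5
tool_pos: [0.4469, 0.1071, 0.2595]
eef_rot: [0.863, 0.504, -0.0, -0.0]
contact_force: [1.4, 1.1, 0.4]
opening: 1.004
```

Request:
{"name": "carry_out", "arguments": {"motion": [0,0,0,0,0,0,0,0,0,0,0,0,0,0,0,0,0,0,0,0,0,0,0,0]}}

```text
clock: 23.0
tool_pos: [0.4486, 0.1056, 0.2604]
eef_rot: [0.864, 0.504, 0.0, 0.0]
contact_force: [0.3, 0.2, 0.0]
opening: 1.0
```

```bash
python3 plan.py .4473,.1067,.26,60.7,1 .4473,.1067,.175,60.7,5;python3 -c "
from h import *
weights()" 2>/dev/null
```

```text
t 23.0 pos [0.4486 0.1056 0.2604] a 60.6 tilt [ 8.e-04 -0.e+00 -1.e+00] F [0.32 0.17 0.01] op 1.0
6
[ 0.03, -0.17, 0.04, 0.001, 0, -0.002,
0, 0, 1.7, 0, 0, 0,
0, 0, 1.7, 0, 0, 0,
0, 0, 1.7, 0, 0, 0,
0, 0, 1.7, 0, 0, 0,
0, 0, 1.7, 0, 0, 0 ]
W [ 0.6452 -0.1201] loop deg 83.6 sd [0.0037 0.0308] 37 z 0.235
W [0.4498 0.2606] loop deg 20.4 sd [0.0022 0.0157] 54 z 0.153
W [0.4523 0.1074] loop deg -28.0 sd [0.002  0.0133] 26 z 0.152
```

Request:
{"name": "carry_out", "arguments": {"motion": [0,-0.15,0,0,0,0,0,0,1.7,0,0,0,0,0,1.7,0,0,0,0,0,1.7,0,0,0,0,0,1.7,0,0,0,0,0,1.7,0,0,0,0,0,0,0,0,0,0,0,0,0,0,0]}}

```text
clock: 24.1
tool_pos: [0.4468, 0.1072, 0.1756]
eef_rot: [0.863, 0.505, 0.0, 0.0]
contact_force: [-0.0, 0.1, 0.3]
opening: 0.998
```

Request:
{"name": "carry_out", "arguments": {"motion": [0,0,0,0,0,0,0,0,0,0,0,0,0,0,0,0,0,0,0,0,0,0,0,0,0,0,0,0,0,0,0,0,0,0,0,0,0,0,0,0,0,0,0,0,0,0,0,0], "hand": 0.5}}

```text
clock: 25.1
tool_pos: [0.4467, 0.1071, 0.1752]
eef_rot: [0.863, 0.505, 0.0, 0.0]
contact_force: [1.4, -1.5, -3.0]
opening: 0.158
```

```bash
python3 plan.py .4473,.1067,.345,60.7,5 .676,.098,.345,82,8
```

```text
t 25.1 pos [0.4467 0.1071 0.1752] a 60.7 tilt [ 1.e-04 -0.e+00 -1.e+00] F [ 1.41 -1.5  -3.02] op 0.158
13
[ 0, 0, -3.4, 0, 0, 0,
0, 0, -3.4, 0, 0, 0,
0, 0, -3.4, 0, 0, 0,
0, 0, -3.4, 0, 0, 0,
0, 0.1, -3.4, 0, 0, -0.001,
1.3, 2.5, 0, 0, 0, -0.046,
1.2, 2.6, 0, 0, 0, -0.046,
1.1, 2.7, 0, 0, 0, -0.047,
0.9, 2.7, 0, 0, 0, -0.046,
0.8, 2.7, 0, 0, 0, -0.047,
0.7, 2.8, 0, 0, 0, -0.046,
0.5, 2.8, 0, 0, 0, -0.047,
0.5, 2.8, 0, 0, 0, -0.046 ]
```

Request:
{"name": "carry_out", "arguments": {"motion": [0,0,-3.4,0,0,0,0,0,-3.4,0,0,0,0,0,-3.4,0,0,0,0,0,-3.4,0,0,0,0,0,-3.4,0,0,0]}}

```text
clock: 25.72
tool_pos: [0.446, 0.1068, 0.3461]
eef_rot: [0.863, 0.505, -0.001, -0.0]
contact_force: [0.0, -0.3, -1.4]
opening: 0.16
```

Request:
{"name": "carry_out", "arguments": {"motion": [1.3,2.5,0,0,0,-0.046,1.2,2.6,0,0,0,-0.046,1.1,2.7,0,0,0,-0.047,0.9,2.7,0,0,0,-0.046,0.8,2.7,0,0,0,-0.047,0.7,2.8,0,0,0,-0.046,0.5,2.9,0,0,0,-0.047,0.5,2.8,0,0,0,-0.047]}}

```text
clock: 26.72
tool_pos: [0.6762, 0.098, 0.3443]
eef_rot: [0.754, 0.656, -0.001, -0.0]
contact_force: [0.5, 0.8, -2.3]
opening: 0.157
```

Request:
{"name": "carry_out", "arguments": {"motion": [0,0,2,0,0,0,0,0,2,0,0,0,0,0,1.7,0,0,0,0,0,0,0,0,0,0,0,0,0,0,0]}}

```text
clock: 27.35
tool_pos: [0.676, 0.0987, 0.2888]
eef_rot: [0.755, 0.656, 0.0, 0.0]
contact_force: [0.4, 0.1, -1.6]
opening: 0.158
```

```bash
python3 plan.py .676,.098,.288,82,1 .6573,-.0343,.288,82,5
```

```text
t 27.35 pos [0.676  0.0987 0.2888] a 82.0 tilt [ 1.e-03  2.e-04 -1.e+00] F [ 0.36  0.07 -1.57] op 0.158
6
[ -0.07, 0, 0.08, 0.001, 0, 0,
-2.7, 0, 0, 0, 0, 0,
-2.7, 0, 0, 0, 0, 0,
-2.7, 0, 0, 0, 0, 0,
-2.6, 0, 0, 0, 0, 0,
-2.7, 0, 0, 0, 0, 0 ]
```

Request:
{"name": "carry_out", "arguments": {"motion": [0,0,0.1,0,0,0,-2.7,0,0,0,0,0,-2.7,0,0,0,0,0,-2.7,0,0,0,0,0,-2.7,0,0,0,0,0,-2.7,0,0,0,0,0,0,0,0,0,0,0,0,0,0,0,0,0]}}

```text
clock: 28.35
tool_pos: [0.6572, -0.0338, 0.2878]
eef_rot: [0.755, 0.656, 0.001, -0.0]
contact_force: [0.8, 0.5, -0.5]
opening: 0.159
```

Request:
{"name": "carry_out", "arguments": {"motion": [0,0,0.8,0,0,0,0,0,0.8,0,0,0,0,0,0.8,0,0,0,0,0,0.6,0,0,0,0,0,0.4,0,0,0,0,0,0.4,0,0,0,0,0,0.3,0,0,0,0,0,0.3,0,0,0]}}

```text
clock: 29.35
tool_pos: [0.6571, -0.035, 0.2434]
eef_rot: [0.755, 0.656, 0.0, 0.0]
contact_force: [-0.6, 0.1, 0.1]
opening: 0.157
```

```bash
python3 fz.py
```

```text
[0.2  0.29 0.72] [0.5  0.34 0.14] [ 0.6571 -0.0351  0.2434] 0.15695497860652666
```

Request:
{"name": "carry_out", "arguments": {"motion": [0,0,-0.3,0,0,0,0,0,0,0,0,0,0,0,0,0,0,0,0,0,0,0,0,0,0,0,0,0,0,0,0,0,0,0,0,0], "hand": 4.5}}

```text
clock: 30.25
tool_pos: [0.6569, -0.0352, 0.2462]
eef_rot: [0.755, 0.656, -0.0, 0.0]
contact_force: [-0.5, -0.8, -0.3]
opening: 0.512
```

Request:
{"name": "carry_out", "arguments": {"motion": [0,0,-1.5,0,0,0,0,0,-2,0,0,0,0,0,-2.5,0,0,0,0,0,-2.5,0,0,0,0,0,-2.5,0,0,0,0,0,0,0,0,0,0,0,0,0,0,0], "hand": 8.8}}

```text
clock: 31.12
tool_pos: [0.6565, -0.0353, 0.3557]
eef_rot: [0.755, 0.656, -0.0, -0.0]
contact_force: [-0.9, 0.1, 0.6]
opening: 0.998
```

```bash
python3 plan.py .4496,.2607,.26,109.8,8; python3 -c "
from h import *
weights()
s=snapshot('scene');save(s,'h5',(140,150,300,270),5)" 2>/dev/null
```

```text
t 31.12 pos [ 0.6565 -0.0353  0.3557] a 82.0 tilt [-9.e-04 -4.e-04 -1.e+00] F [-0.92  0.14  0.56] op 0.998
8
[ 3.3, -3.1, 1.2, 0, 0, -0.061,
3.5, -2.9, 1.2, 0, 0, -0.061,
3.7, -2.6, 1.2, 0, 0, -0.061,
3.8, -2.4, 1.2, 0, 0, -0.06,
3.9, -2.2, 1.2, 0, 0, -0.061,
4.1, -2, 1.2, 0, 0, -0.06,
4.2, -1.7, 1.2, -0.001, 0, -0.061,
4.2, -1.4, 1.2, 0, 0, -0.06 ]
W [0.4495 0.2608] loop deg 20.3 sd [0.0019 0.0157] 59 z 0.153
W [ 0.6294 -0.0402] loop deg -86.1 sd [0.0136 0.038 ] 295 z 0.212
```

View pics/h5.png

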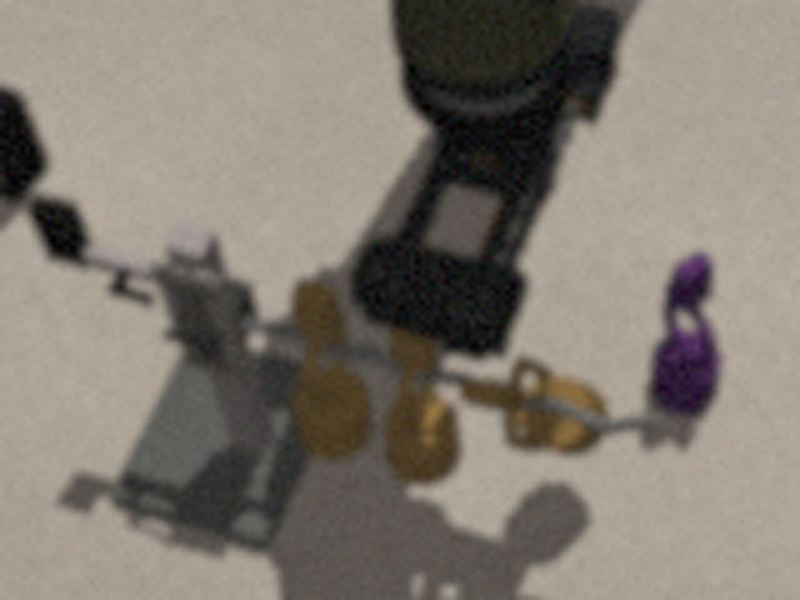

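```bash
python3 - <<'E'
from h import *
Q=[]
for n in("scene","top"):
    s=snapshot(n);w=cloud(s);f=s["frame"].astype(float)
    m=(f[...,0]>1.35*f[...,2])&(f[...,0]>f[...,1]*1.05)&(f[...,0]>30)&(w[...,0]>.55)&(w[...,0]<.75)&(w[...,1]>-.09)&(w[...,1]<.12)&(w[...,2]<.24)
    q=w[m]
    for a in np.arange(-.09,.1,.01):
        g=q[(q[:,1]>=a)&(q[:,1]<a+.01)]
        if len(g)>3: print(n,round(a,3),len(g),"x",g[:,0].min().round(3),np.median(g[:,0]).round(3),g[:,0].max().round(3),"z",g[:,2].min().round(3),np.median(g[:,2]).round(3),g[:,2].max().round(3))
    w=w.reshape(-1,3);q=w[(w[:,2]>.14)&(w[:,2]<.22)&(w[:,0]>.655)&(w[:,0]<.68)&(w[:,1]>.0)&(w[:,1]<.07)]
    print("hook end",np.median(q[q[:,1]>.03],0),q[:,1].max(),q[q[:,1]>.045])
E
python3 - <<'E'
from h import *
s=snapshot('top');save(s,'h6',(225,130,325,205),8)
E
```

```text
scene -0.09 98 x 0.626 0.657 0.675 z 0.084 0.12 0.213
scene -0.08 48 x 0.638 0.661 0.672 z 0.087 0.115 0.213
scene -0.05 17 x 0.659 0.671 0.675 z 0.112 0.215 0.225
scene -0.04 72 x 0.635 0.671 0.686 z 0.094 0.177 0.226
scene -0.03 98 x 0.631 0.667 0.682 z 0.084 0.133 0.226
scene -0.02 57 x 0.633 0.658 0.672 z 0.086 0.117 0.126
scene -0.01 38 x 0.637 0.656 0.666 z 0.09 0.114 0.18
hook end [0.67130418 0.04178872 0.19222812] 0.05270894673299904 [[0.66994179 0.04680479 0.19887131]
 [0.6688377  0.04939681 0.19769622]
 [0.66968083 0.05218444 0.19999129]
 [0.6726581  0.0472248  0.19828814]
 [0.67181158 0.04984027 0.19756692]
 [0.67101299 0.05246475 0.19693292]
 [0.6726701  0.0473541  0.19283052]
 [0.67379899 0.05018291 0.19567476]
 [0.67196376 0.05270895 0.19316743]]
top -0.04 7 x 0.647 0.652 0.728 z -0.001 0.224 0.234
top -0.03 7 x 0.649 0.653 0.727 z 0.001 0.224 0.227
hook end [0.66474069 0.04257457 0.19305626] 0.04953279855776545 [[0.66973767 0.0495328  0.19444429]
 [0.66976339 0.04606947 0.19444211]
 [0.66620756 0.04948735 0.19419264]
 [0.6651018  0.04586918 0.19779566]
 [0.66163718 0.04928823 0.19729262]
 [0.66202385 0.04588617 0.19613012]]
```

View pics/h6.png

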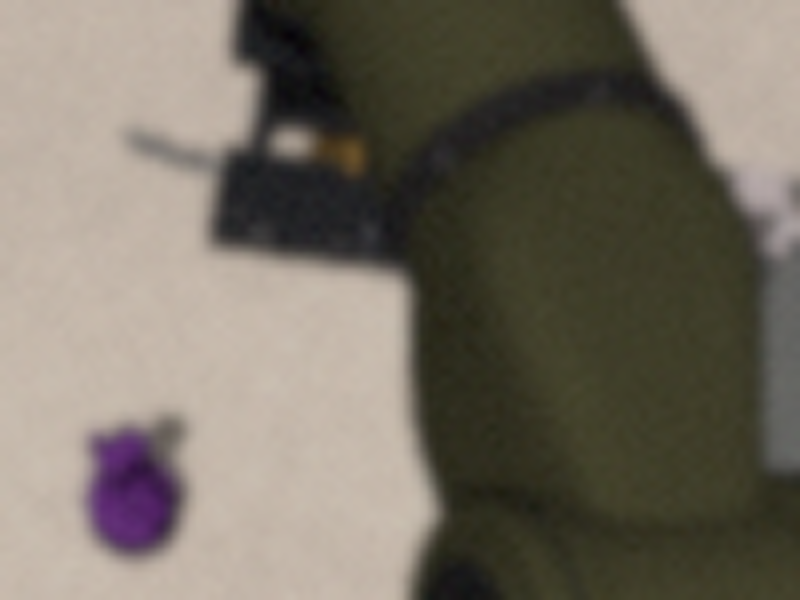

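```bash
python3 -c "
from h import *
s=snapshot('scene');save(s,'h7',(140,150,300,270),5);print(monitor.get_state()['clock'])"
```

```text
31.475
```

View pics/h7.png

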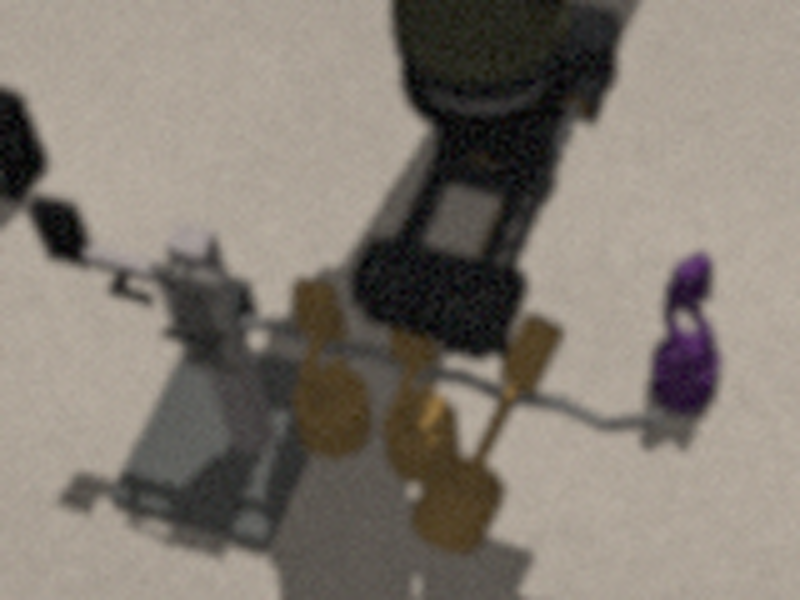

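The third weight hangs but is swinging hard. I'll wait for it to settle and look again.

Request:
{"name": "carry_out", "arguments": {"motion": [0,0,-0.5,0,0,0,0,0,-0.5,0,0,0,0,0,-0.5,0,0,0,0,0,-0.5,0,0,0,0,0,-0.5,0,0,0,0,0,0,0,0,0,0,0,0,0,0,0,0,0,0,0,0,0]}}

```text
clock: 32.48
tool_pos: [0.6568, -0.0352, 0.3809]
eef_rot: [0.755, 0.656, -0.0, -0.0]
contact_force: [-0.8, 0.7, -0.5]
opening: 1.003
```

Request:
{"name": "carry_out", "arguments": {"motion": [0,0,0,0,0,0,0,0,0,0,0,0,0,0,0,0,0,0,0,0,0,0,0,0,0,0,0,0,0,0,0,0,0,0,0,0,0,0,0,0,0,0,0,0,0,0,0,0]}}

```text
clock: 33.48
tool_pos: [0.6569, -0.0351, 0.3812]
eef_rot: [0.755, 0.656, -0.0, 0.0]
contact_force: [0.2, -0.7, 0.2]
opening: 0.996
```

```bash
cat > look.py <<'E'
import sys;from h import *
s=snapshot('scene');save(s,sys.argv[1],(140,150,300,270),5)
w=cloud(s);f=s["frame"].astype(float)
d=np.array([.139,.990]);C=np.array([.632,-.2145])
m=(f[...,0]>1.35*f[...,2])&(f[...,0]>f[...,1]*1.05)&(f[...,0]>30)&(w[...,0]>.55)&(w[...,0]<.75)&(w[...,1]>-.25)&(w[...,1]<.12)&(w[...,2]<.26)&(w[...,2]>.02)
q=w[m];S=(q[:,:2]-C)@d;N=(q[:,:2]-C)@np.array([d[1],-d[0]])
for k in range(4):
    c=.07+.056*k;g=abs(S-c)<.028;z=q[g,2]
    if g.sum()>20:
        t=g.copy();t[g]=z>z.max()-.03;b=g.copy();b[g]=z<z.min()+.04
        print(k+1,g.sum(),"z",np.percentile(z,[2,98]).round(3),"tab s",np.median(S[t]).round(4),"n",np.median(N[t]).round(4),"body s",np.median(S[b]).round(4),"n",np.median(N[b]).round(4))
print(monitor.get_state()['clock'])
E
python3 look.py h8; python3 look.py h8; python3 look.py h8
```

```text
1 360 z [0.081 0.223] tab s 0.0711 n 0.0032 body s 0.0753 n 0.0157
2 353 z [0.084 0.224] tab s 0.1278 n 0.0037 body s 0.131 n 0.0171
3 288 z [0.083 0.222] tab s 0.1846 n 0.0117 body s 0.1925 n 0.0036
33.525
1 362 z [0.08  0.224] tab s 0.0711 n 0.0028 body s 0.0755 n 0.016
2 355 z [0.082 0.224] tab s 0.1278 n 0.0034 body s 0.1312 n 0.0183
3 319 z [0.085 0.223] tab s 0.184 n 0.0064 body s 0.1896 n 0.0149
33.575
1 365 z [0.081 0.224] tab s 0.0713 n 0.0026 body s 0.0755 n 0.0156
2 348 z [0.082 0.223] tab s 0.1273 n 0.0035 body s 0.1301 n 0.0169
3 329 z [0.084 0.222] tab s 0.1845 n 0.0015 body s 0.1877 n 0.0268
33.625
```

View pics/h8.png

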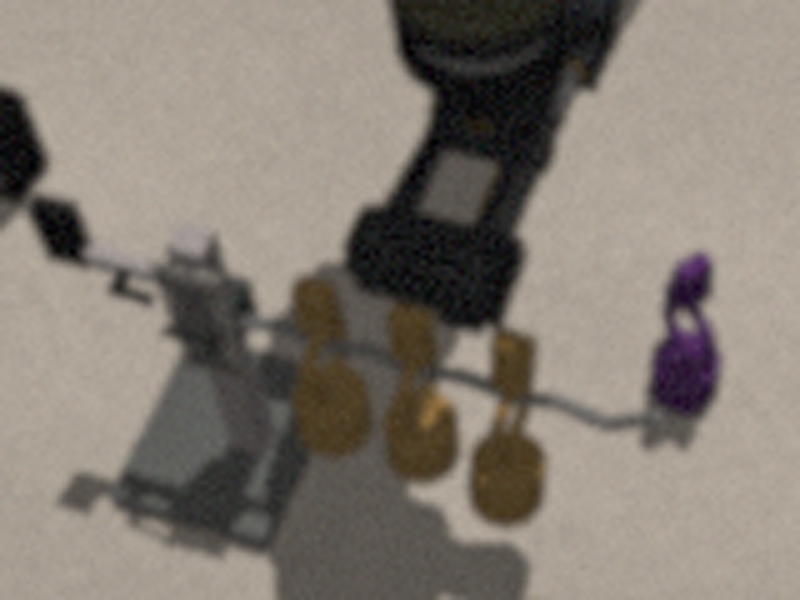

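Third weight settled; three hang straight, with tab tops at 0.224, as expected for about 33 mm of dip. Now the fourth weight.

```bash
python3 -c "
from h import *
weights()" 2>/dev/null;python3 plan.py .4496,.2607,.26,110,8
```

```text
W [0.4499 0.2602] loop deg 19.1 sd [0.0019 0.0162] 56 z 0.153
W [ 0.6617 -0.0908] loop deg 73.3 sd [0.0074 0.0479] 167 z 0.223
t 33.73 pos [ 0.6569 -0.0351  0.3812] a 82.0 tilt [ 1.e-04 -0.e+00 -1.e+00] F [-1.01  0.69 -0.74] op 0.998
8
[ 3.3, -3.1, 1.5, 0, 0, -0.061,
3.5, -2.9, 1.5, 0, 0, -0.061,
3.6, -2.7, 1.5, 0, 0, -0.061,
3.8, -2.4, 1.5, 0, 0, -0.061,
4, -2.2, 1.5, 0, 0, -0.061,
4.1, -1.9, 1.5, 0, 0, -0.061,
4.2, -1.7, 1.6, 0, 0, -0.062,
4.2, -1.4, 1.5, 0, 0, -0.061 ]
```

Request:
{"name": "carry_out", "arguments": {"motion": [3.3,-3.1,1.5,0,0,-0.061,3.5,-2.9,1.5,0,0,-0.061,3.6,-2.7,1.5,0,0,-0.061,3.8,-2.4,1.5,0,0,-0.061,4,-2.2,1.5,0,0,-0.061,4.1,-1.9,1.5,0,0,-0.061,4.2,-1.7,1.6,0,0,-0.062,4.2,-1.4,1.5,0,0,-0.061]}}

```text
clock: 34.72
tool_pos: [0.4492, 0.2619, 0.2599]
eef_rot: [0.573, 0.82, 0.0, 0.0]
contact_force: [0.1, -0.6, 1.1]
opening: 1.003
```

Request:
{"name": "carry_out", "arguments": {"motion": [0,0,0,0,0,0,0,0,0,0,0,0,0,0,0,0,0,0,0,0,0,0,0,0]}}

```text
clock: 35.22
tool_pos: [0.4508, 0.2597, 0.2604]
eef_rot: [0.575, 0.818, 0.0, 0.0]
contact_force: [-0.4, -0.1, 0.2]
opening: 1.0
```

```bash
python3 plan.py .4496,.2607,.26,109.8,1 .4496,.2607,.175,109.8,5;python3 -c "
from h import *
weights()" 2>/dev/null; python3 look.py x
```

```text
t 35.23 pos [0.4508 0.2597 0.2604] a 109.9 tilt [ 8.e-04 -3.e-04 -1.e+00] F [-0.39 -0.08  0.22] op 1.0
6
[ 0.14, -0.07, 0.04, 0.001, 0.001, 0.001,
0, 0, 1.7, 0, 0, 0,
0, 0, 1.7, 0, 0, 0,
0, 0, 1.7, 0, 0, 0,
0, 0, 1.7, 0, 0, 0,
0, 0, 1.7, 0, 0, 0 ]
W [ 0.6491 -0.092 ] loop deg 79.5 sd [0.007  0.0486] 202 z 0.223
W [0.4541 0.2612] loop deg 18.9 sd [0.0016 0.0162] 38 z 0.295
1 341 z [0.083 0.224] tab s 0.0702 n 0.0027 body s 0.0747 n 0.0157
2 322 z [0.083 0.223] tab s 0.127 n 0.0039 body s 0.131 n 0.0147
3 367 z [0.084 0.222] tab s 0.1828 n 0.0033 body s 0.1948 n 0.0189
35.375
```

Request:
{"name": "carry_out", "arguments": {"motion": [0.1,-0.1,0,0,0,0,0,0,1.7,0,0,0,0,0,1.7,0,0,0,0,0,1.7,0,0,0,0,0,1.7,0,0,0,0,0,1.7,0,0,0,0,0,0,0,0,0,0,0,0,0,0,0]}}

```text
clock: 36.38
tool_pos: [0.4488, 0.2616, 0.1757]
eef_rot: [0.574, 0.819, 0.0, 0.0]
contact_force: [-0.1, -0.5, 1.0]
opening: 0.996
```

Request:
{"name": "carry_out", "arguments": {"motion": [0,0,0,0,0,0,0,0,0,0,0,0,0,0,0,0,0,0,0,0,0,0,0,0,0,0,0,0,0,0,0,0,0,0,0,0,0,0,0,0,0,0,0,0,0,0,0,0], "hand": 0.5}}

```text
clock: 37.38
tool_pos: [0.4486, 0.2613, 0.1752]
eef_rot: [0.574, 0.819, -0.0, 0.0]
contact_force: [1.2, 0.4, -1.8]
opening: 0.157
```

```bash
python3 plan.py .45,.261,.335,110,5 .68,.124,.335,82,8
```

```text
t 37.38 pos [0.4486 0.2613 0.1752] a 110.0 tilt [ 0.e+00 -1.e-04 -1.e+00] F [ 1.18  0.37 -1.77] op 0.157
13
[ 0, 0, -3.2, 0, 0, 0,
0, 0, -3.2, 0, 0, 0,
0, 0, -3.2, 0, 0, 0,
0, 0.1, -3.2, 0, 0, 0,
-0.1, 0, -3.2, 0, 0, 0,
-2.6, 2.1, 0, 0, 0, 0.061,
-2.5, 2.3, 0, 0, 0, 0.061,
-2.3, 2.4, 0, 0, 0, 0.061,
-2.2, 2.6, 0, 0, 0, 0.061,
-2, 2.7, 0, 0, 0, 0.061,
-1.8, 2.8, 0, 0, 0, 0.061,
-1.6, 2.9, 0, 0, 0, 0.061,
-1.5, 2.9, 0, 0, 0, 0.062 ]
```

Request:
{"name": "carry_out", "arguments": {"motion": [0,0,-3.2,0,0,0,0,0,-3.2,0,0,0,0,0,-3.2,0,0,0,0,0,-3.2,0,0,0,0,0,-3.2,0,0,0]}}

```text
clock: 38.0
tool_pos: [0.4483, 0.2608, 0.3359]
eef_rot: [0.574, 0.819, -0.001, -0.0]
contact_force: [0.4, 0.5, -0.9]
opening: 0.156
```

Request:
{"name": "carry_out", "arguments": {"motion": [-2.6,2.1,0,0,0,0.061,-2.5,2.3,0,0,0,0.061,-2.3,2.4,0,0,0,0.061,-2.2,2.6,0,0,0,0.061,-2,2.7,0,0,0,0.061,-1.8,2.8,0,0,0,0.061,-1.6,2.9,0,0,0,0.061,-1.5,2.9,0,0,0,0.062]}}

```text
clock: 39.0
tool_pos: [0.6788, 0.124, 0.3345]
eef_rot: [0.755, 0.655, -0.001, -0.0]
contact_force: [0.7, 0.4, -2.1]
opening: 0.158
```

Request:
{"name": "carry_out", "arguments": {"motion": [0,0,2,0,0,0,0,0,2,0,0,0,0,0,1.8,0,0,0,0,0,0,0,0,0,0,0,0,0,0,0]}}

```text
clock: 39.62
tool_pos: [0.6787, 0.1249, 0.2778]
eef_rot: [0.755, 0.656, 0.0, 0.0]
contact_force: [-0.6, 1.0, -1.2]
opening: 0.158
```

```bash
python3 plan.py .68,.124,.2765,82,1 .6651,.0212,.2765,82,5; python3 look.py x
```

```text
t 39.62 pos [0.6787 0.1249 0.2778] a 82.0 tilt [ 9.e-04  4.e-04 -1.e+00] F [-0.56  0.98 -1.21] op 0.158
6
[ -0.07, 0.14, 0.13, 0.001, -0.001, 0,
-2.1, 0, 0, 0, 0, 0,
-2.1, 0, 0, 0, 0, 0,
-2.1, 0, 0, 0, 0, 0,
-2, 0, 0, 0, 0, 0,
-2.1, 0, 0, 0, 0, 0 ]
1 343 z [0.084 0.225] tab s 0.0708 n 0.0027 body s 0.0744 n 0.0147
2 341 z [0.079 0.223] tab s 0.1273 n 0.0039 body s 0.1319 n 0.0214
3 345 z [0.078 0.222] tab s 0.1843 n 0.007 body s 0.1898 n 0.014
39.675
```

Request:
{"name": "carry_out", "arguments": {"motion": [0,0.1,0.1,0,0,0,-2.1,0,0,0,0,0,-2.1,0,0,0,0,0,-2.1,0,0,0,0,0,-2.1,0,0,0,0,0,-2.1,0,0,0,0,0,0,0,0,0,0,0,0,0,0,0,0,0]}}

```text
clock: 40.67
tool_pos: [0.6648, 0.0216, 0.2763]
eef_rot: [0.755, 0.656, 0.001, -0.0]
contact_force: [-0.9, 0.2, -1.5]
opening: 0.156
```

Request:
{"name": "carry_out", "arguments": {"motion": [0,0,0.8,0,0,0,0,0,0.8,0,0,0,0,0,0.6,0,0,0,0,0,0.4,0,0,0,0,0,0.4,0,0,0,0,0,0.4,0,0,0,0,0,0.4,0,0,0,0,0,0,0,0,0]}}

```text
clock: 41.68
tool_pos: [0.6647, 0.0204, 0.238]
eef_rot: [0.755, 0.656, -0.0, 0.0]
contact_force: [-0.5, -0.8, -0.8]
opening: 0.159
```

```bash
python3 fz.py;python3 fz.py; python3 look.py x
```

```text
[-0.51 -1.04 -0.51] [0.61 0.32 0.06] [0.6647 0.0205 0.2384] 0.15685915400521988
[-0.21 -0.32 -0.3 ] [0.38 0.14 0.38] [0.6647 0.0205 0.2384] 0.1568349175496703
1 345 z [0.074 0.216] tab s 0.0703 n 0.0026 body s 0.0745 n 0.0207
2 352 z [0.071 0.215] tab s 0.1264 n 0.0039 body s 0.1315 n 0.0157
3 142 z [0.073 0.242] tab s 0.2063 n 0.0831 body s 0.1866 n 0.0216
4 106 z [0.068 0.258] tab s 0.2601 n 0.0375 body s 0.2473 n 0.0175
42.025
```

Request:
{"name": "carry_out", "arguments": {"motion": [0,0,0.15,0,0,0,0,0,0.15,0,0,0,0,0,0,0,0,0,0,0,0,0,0,0]}}

```text
clock: 42.52
tool_pos: [0.6648, 0.0205, 0.2352]
eef_rot: [0.755, 0.656, -0.0, 0.0]
contact_force: [-1.1, -0.5, 1.2]
opening: 0.158
```

Request:
{"name": "carry_out", "arguments": {"motion": [0,0,0,0,0,0,0,0,0,0,0,0,0,0,0,0,0,0,0,0,0,0,0,0,0,0,0,0,0,0,0,0,0,0,0,0,0,0,0,0,0,0,0,0,0,0,0,0], "hand": 5}}

```text
clock: 43.52
tool_pos: [0.6647, 0.0205, 0.2352]
eef_rot: [0.755, 0.656, -0.0, 0.0]
contact_force: [0.1, -0.7, -0.4]
opening: 0.568
```

```bash
python3 look.py h9;python3 look.py x;python3 look.py x
```

```text
1 351 z [0.07  0.213] tab s 0.0707 n 0.0028 body s 0.075 n 0.0161
2 348 z [0.069 0.213] tab s 0.1272 n 0.004 body s 0.1329 n 0.0171
3 138 z [0.067 0.248] tab s 0.206 n 0.0524 body s 0.1861 n 0.0212
4 130 z [0.066 0.246] tab s 0.2315 n 0.0832 body s 0.2457 n 0.0216
43.575
1 342 z [0.069 0.214] tab s 0.0706 n 0.0026 body s 0.0745 n 0.0163
2 356 z [0.068 0.212] tab s 0.1264 n 0.0039 body s 0.1313 n 0.0154
3 134 z [0.066 0.221] tab s 0.2059 n 0.0824 body s 0.1867 n 0.0209
4 122 z [0.068 0.242] tab s 0.233 n 0.0834 body s 0.2454 n 0.0203
43.625
1 348 z [0.068 0.213] tab s 0.0693 n 0.0031 body s 0.0744 n 0.0156
2 351 z [0.069 0.213] tab s 0.1267 n 0.0039 body s 0.1316 n 0.0153
3 133 z [0.067 0.238] tab s 0.2053 n 0.0831 body s 0.1863 n 0.0207
4 127 z [0.067 0.256] tab s 0.2378 n 0.0832 body s 0.247 n 0.0199
43.675
```

View pics/h9.png

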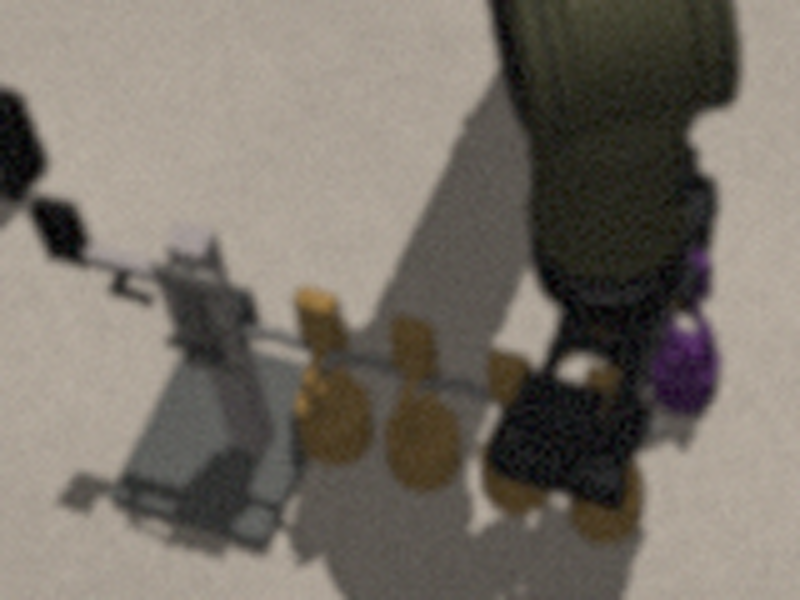

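All four hang at their dips: bodies at crop pixels (335,415), (422,445), (515,480) and (605,505). Tabs 1 and 2 are now at 0.213, which puts the dip at about 44 mm. I'll retreat and then measure the marker and pointer.

Request:
{"name": "carry_out", "arguments": {"motion": [0,0,-0.5,0,0,0,0,0,-1.5,0,0,0,0,0,-2,0,0,0,0,0,-2.5,0,0,0,0,0,-3,0,0,0,0,0,-2.5,0,0,0,0,0,0,0,0,0,0,0,0,0,0,0]}}

```text
clock: 44.68
tool_pos: [0.6643, 0.0204, 0.3547]
eef_rot: [0.755, 0.656, -0.001, -0.0]
contact_force: [-0.5, 0.6, -0.3]
opening: 0.57
```

```bash
python3 look.py x
cat > mk.py <<'E'
from h import *
d=np.array([.139,.990]);C=np.array([.632,-.2145]);e=np.array([d[1],-d[0]])
np.set_printoptions(suppress=True,precision=4,linewidth=160)
for n in("scene","top"):
    s=snapshot(n);w=cloud(s);S=(w[...,:2]-C)@d;N=(w[...,:2]-C)@e;g=s["frame"].mean(-1)
    m=(S>-.105)&(S<-.008)&(abs(N)<.05)&(w[...,2]>.1)&(w[...,2]<.28)
    for v,u in zip(*np.nonzero(m)):
        if S[v,u]>-.068: print(n[0],v,u,"s%.0f n%.0f z%.0f g%.0f"%(S[v,u]*1e3,N[v,u]*1e3,w[v,u,2]*1e3,g[v,u]),end="; ")
    t=m&(S<-.075);print("\n",n,"tab",t.sum(),"s",np.percentile(S[t],[3,97]).round(4),"n",np.percentile(N[t],[3,97]).round(4),"z",np.percentile(w[...,2][t],[3,50,90,97]).round(4))
E
python3 mk.py; python3 -c "
from h import *
s=snapshot('scene');save(s,'m1',(145,180,205,225),12)"; python3 plan.py .6202,-.2987,.33,82,8
```

```text
1 347 z [0.07  0.213] tab s 0.0708 n 0.0025 body s 0.075 n 0.0152
2 353 z [0.068 0.212] tab s 0.1271 n 0.004 body s 0.1313 n 0.0157
3 296 z [0.069 0.21 ] tab s 0.184 n 0.0073 body s 0.1895 n 0.0141
4 300 z [0.071 0.206] tab s 0.2392 n 0.0035 body s 0.2456 n 0.0165
44.725
s 194 175 s-11 n-7 z244 g156; s 195 175 s-9 n-3 z246 g155; s 196 174 s-9 n2 z248 g154; s 198 159 s-68 n-3 z205 g155; s 198 173 s-10 n7 z245 g150; s 199 158 s-68 n2 z207 g137; s 199 159 s-67 n-1 z204 g152; s 199 160 s-63 n-1 z205 g154; s 199 161 s-60 n-2 z206 g156; s 199 162 s-59 n-3 z204 g157; s 199 163 s-55 n-3 z206 g162; s 199 173 s-9 n11 z246 g138; s 200 158 s-66 n5 z207 g141; s 200 159 s-66 n2 z203 g147; s 200 160 s-62 n2 z205 g149; s 200 161 s-59 n1 z205 g154; s 200 162 s-56 n1 z206 g155; s 200 163 s-53 n-0 z206 g155; s 200 164 s-50 n-0 z207 g158; s 200 165 s-49 n-3 z204 g162; s 200 166 s-47 n-5 z202 g160; s 200 167 s-43 n-4 z204 g156; s 201 158 s-65 n7 z206 g123; s 201 159 s-62 n7 z207 g131; s 201 160 s-60 n6 z207 g136; s 201 161 s-55 n7 z210 g146; s 201 162 s-53 n5 z208 g149; s 201 163 s-52 n3 z205 g148; s 201
[... 7487 characters left out ...]
 s-13 n-14 z175 g71; t 163 321 s-18 n-11 z165 g82; t 164 319 s-11 n-17 z170 g64; t 164 320 s-15 n-15 z167 g73; t 165 319 s-11 n-20 z169 g61; t 165 320 s-14 n-21 z174 g76; t 166 318 s-9 n-22 z163 g49; t 166 319 s-13 n-22 z162 g61; t 166 320 s-15 n-22 z167 g81; t 167 318 s-11 n-22 z148 g66; t 167 319 s-15 n-21 z146 g72; 
 top tab 53 s [-0.0962 -0.0757] n [-0.0089  0.0044] z [0.1964 0.2341 0.2401 0.2422]
t 44.88 pos [0.6643 0.0205 0.3541] a 82.0 tilt [-2.e-03 -4.e-04 -1.e+00] F [ 0.07 -1.01  0.05] op 0.57
8
[ -4, 0, 0.3, 0, 0, 0,
-4, 0, 0.3, 0, 0, 0,
-4, 0, 0.3, 0, 0, 0,
-4, 0, 0.3, 0, 0, 0,
-4.1, 0, 0.3, 0, 0, 0,
-4, 0, 0.3, -0.001, 0, 0,
-4.1, 0, 0.3, 0, 0, 0,
-4, 0.1, 0.3, -0.001, 0.001, 0 ]
```

View pics/m1.png

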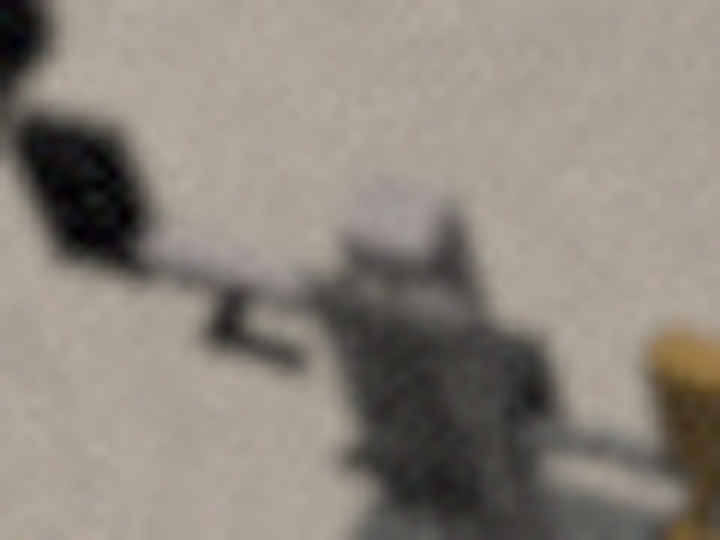

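Viewed crop: the black needle runs from (225,330) to (305,360), and the pointer stub is at (350,455). The depths put the needle about 43 mm above the pointer, which fits four weights. Moving to the marker tab.

Request:
{"name": "carry_out", "arguments": {"motion": [-4,0,0.3,0,0,0,-4,0,0.3,0,0,0,-4,0,0.3,0,0,0,-4,0,0.3,0,0,0,-4.1,0,0.3,0,0,0,-4,0,0.3,0,0,0,-4.1,0,0.3,0,0,0,-4,0.1,0.3,0,0,0]}}

```text
clock: 45.88
tool_pos: [0.6203, -0.2998, 0.3304]
eef_rot: [0.755, 0.656, -0.0, -0.0]
contact_force: [0.6, 0.5, -0.3]
opening: 0.57
```

Request:
{"name": "carry_out", "arguments": {"motion": [0,0,0,0,0,0,0,0,0,0,0,0,0,0,0,0,0,0,0,0,0,0,0,0]}}

```text
clock: 46.38
tool_pos: [0.6212, -0.297, 0.3314]
eef_rot: [0.754, 0.657, 0.0, -0.0]
contact_force: [-0.7, 0.2, 0.2]
opening: 0.568
```

```bash
python3 plan.py .6202,-.2987,.33,82,1 .6202,-.2987,.266,82,5
```

```text
t 46.38 pos [ 0.6212 -0.297   0.3314] a 82.1 tilt [ 3.e-04  4.e-04 -1.e+00] F [-0.74  0.16  0.17] op 0.568
6
[ -0.18, -0.08, 0.14, 0, 0, 0.002,
0, 0, 1.28, 0, 0, 0,
0, 0, 1.28, 0, 0, 0,
0, 0, 1.28, 0, 0, 0,
0, 0, 1.28, 0, 0, 0,
0, 0, 1.28, 0, 0, 0 ]
```

Request:
{"name": "carry_out", "arguments": {"motion": [-0.1,0,0.1,0,0,0,0,0,1.3,0,0,0,0,0,1.3,0,0,0,0,0,1.3,0,0,0,0,0,1.3,0,0,0,0,0,1.3,0,0,0,0,0,0,0,0,0,0,0,0,0,0,0]}}

```text
clock: 47.38
tool_pos: [0.6209, -0.2995, 0.2656]
eef_rot: [0.755, 0.656, 0.0, 0.0]
contact_force: [0.0, 0.4, 0.5]
opening: 0.563
```

Request:
{"name": "carry_out", "arguments": {"motion": [0,0,0,0,0,0,0,0,0,0,0,0,0,0,0,0,0,0,0,0,0,0,0,0,0,0,0,0,0,0,0,0,0,0,0,0], "hand": 0.5, "grip_force": 20}}

```text
clock: 48.12
tool_pos: [0.6229, -0.2997, 0.2659]
eef_rot: [0.755, 0.656, 0.002, 0.002]
contact_force: [5.8, -1.2, -1.5]
opening: 0.159
```

```bash
cat > np_.py <<'E'
# average frames; dark-line height of needle (s -40..-27) and pointer (s -22..-18) at n=.02 in the scene view
from h import *
d=np.array([.139,.990]);C=np.array([.632,-.2145]);e=np.array([d[1],-d[0]])
K=12;ss=[snapshot("scene") for _ in range(K)]
g=np.mean([s["frame"].mean(-1) for s in ss],0).astype(np.float32);w=np.nanmean([cloud(s) for s in ss],0);s=ss[0]
np.save("g.npy",g)
cv2.imwrite("pics/avg.png",cv2.resize(np.clip(g[180:235,145:205]*1.3,0,255),None,fx=12,fy=12,interpolation=cv2.INTER_CUBIC))
S=(w[...,:2]-C)@d;N=(w[...,:2]-C)@e;Z=w[...,2]
for a,b in((-.046,-.026),(-.040,-.026),(-.024,-.016)):
    m=(S>a)&(S<b)&(N>.0175)&(N<.03)&(Z>.12)&(Z<.22);print("band",a,b,m.sum(),"z mean",Z[m].mean().round(4),"med",np.median(Z[m]).round(4),"n",N[m].mean().round(4))
zz=np.arange(.135,.215,.002)
for sv in(-.038,-.034,-.030,-.026,-.022,-.018,-.014):
    P=proj(s,[[*(C+sv*d+.020*e),z] for z in zz]).astype(np.float32)
    v=cv2.remap(g,P[:,:1],P[:,1:],cv2.INTER_LINEAR)[:,0]
    print("s%.0f"%(sv*1e3)," ".join("%.0f"%x for x in v))
print("z from %.3f step .002"%zz[0],monitor.get_state()["opening"],monitor.get_state()["clock"])
E
python3 np_.py
```

```text
band -0.046 -0.026 14 z mean 0.2024 med 0.2032 n 0.0202
band -0.04 -0.026 10 z mean 0.2025 med 0.2032 n 0.02
band -0.024 -0.016 8 z mean 0.1748 med 0.16 n 0.0197
s-38 84 84 83 83 84 84 84 84 84 84 83 83 83 83 83 83 84 84 84 83 83 83 84 83 81 80 76 72 67 60 52 49 46 43 46 48 48 47 45 42
s-34 83 83 83 83 83 83 83 83 83 83 83 83 82 83 83 84 84 83 83 83 83 83 83 82 81 78 76 71 66 61 55 47 47 48 49 55 63 65 66 66
s-30 82 82 82 82 81 81 80 80 80 81 81 81 82 82 82 83 84 84 83 83 83 83 83 82 81 79 75 72 66 60 55 50 45 48 52 56 61 68 71 74
s-26 82 81 80 79 77 74 72 72 72 72 74 77 79 80 81 82 82 83 83 83 83 83 83 82 81 80 78 76 73 68 62 57 53 50 54 58 63 67 73 75
s-22 81 79 78 76 74 70 67 63 61 59 59 62 66 70 74 77 79 81 82 82 83 83 83 82 82 81 81 80 80 78 76 73 70 68 66 67 69 72 74 77
s-18 80 78 76 73 71 68 64 60 55 52 49 47 52 55 60 64 70 73 75 77 77 77 77 77 77 77 77 78 78 78 78 78 78 77 76 75 75 74 74 74
s-14 71 68 65 63 62 60 58 54 51 46 47 47 47 50 54 57 60 63 65 66 66 66 66 66 67 67 68 69 70 71 71 72 72 72 73 73 73 72 72 70
z from 0.135 step .002 0.155461921141012 48.725[ WARN:0@13.500] global loadsave.cpp:1063 imwrite_ Unsupported depth image for selected encoder is fallbacked to CV_8U.
```

Request:
{"name": "carry_out", "arguments": {"motion": [0,0.2,0,0,0,0,0,0,0.7,0,0,0,0,0,0.8,0,0,0,0,0,0.8,0,0,0,0,0,0.8,0,0,0,0,0,0.8,0,0,0,0,0,0.4,0,0,0,0,0,0,0,0,0]}}

```text
clock: 49.72
tool_pos: [0.6231, -0.2998, 0.2215]
eef_rot: [0.755, 0.656, 0.0, 0.0]
contact_force: [6.4, -1.5, -2.8]
opening: 0.158
```

```bash
python3 np_.py 2>/dev/null; python3 fz.py
```

```text
band -0.046 -0.026 14 z mean 0.1578 med 0.1587 n 0.0202
band -0.04 -0.026 9 z mean 0.1574 med 0.1587 n 0.0205
band -0.024 -0.016 5 z mean 0.159 med 0.1594 n 0.0201
s-38 84 83 82 80 76 71 66 60 54 50 49 48 47 48 48 46 44 42 43 44 49 60 72 85 98 111 118 125 128 123 117 108 99 91 86 82 82 83 85 86
s-34 83 83 80 78 76 70 65 60 56 51 48 51 54 57 62 66 66 63 61 61 61 65 73 83 96 109 123 130 139 144 142 139 130 119 109 100 91 87 85 83
s-30 82 81 81 78 75 71 65 59 54 51 48 47 53 58 63 68 73 75 76 76 78 80 84 95 104 114 124 134 138 144 145 143 141 133 125 115 106 95 90 86
s-26 82 81 80 79 75 70 66 61 55 50 51 51 53 59 64 68 72 77 79 81 83 87 91 98 109 120 128 137 144 145 146 145 140 136 126 117 108 101 92 88
s-22 81 80 78 76 75 71 66 61 57 52 49 52 55 59 64 69 72 75 77 78 80 82 89 95 103 113 123 131 140 145 144 143 139 133 127 117 108 99 93 86
s-18 79 78 77 74 71 68 65 61 57 54 50 48 52 56 61 65 69 72 73 75 75 75 77 81 85 92 100 110 116 123 129 128 127 123 116 110 103 95 88 83
s-14 72 69 66 64 62 60 57 54 51 46 47 47 48 53 57 61 64 67 67 66 66 65 65 65 67 68 71 76 83 87 92 95 95 95 93 91 87 84 78 74
z from 0.135 step .002 0.15594310254264115 50.325
[ 6.06 -1.91 -2.8 ] [0.47 0.28 0.09] [ 0.6231 -0.2998  0.2215] 0.15874788871385245
```

View pics/avg.png

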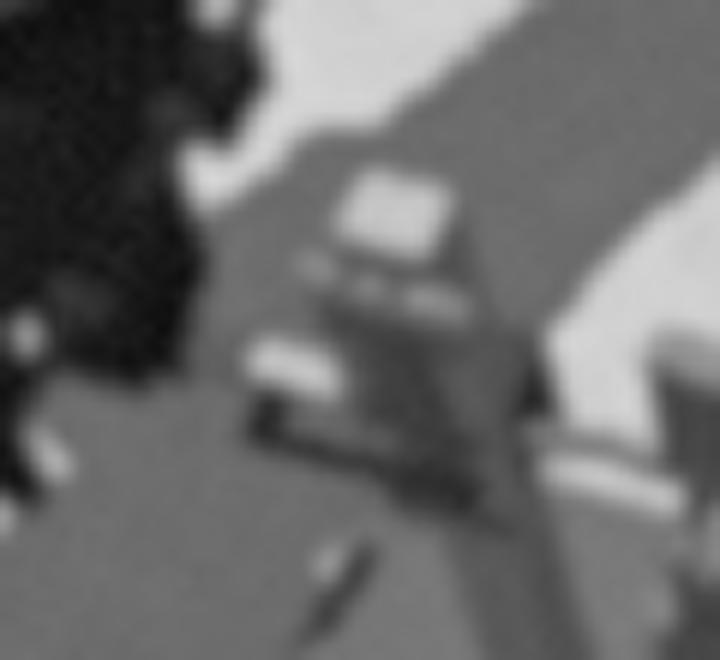

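The needle and pointer form one continuous line, with both dark minima at z≈0.155. Releasing the marker and backing off.

Request:
{"name": "carry_out", "arguments": {"motion": [0,0,0,0,0,0,0,0,0,0,0,0,0,0,0,0,0,0,0,0,0,0,0,0,0,0,0,0,0,0,0,0,0,0,0,0,0,0,0,0,0,0,0,0,0,0,0,0], "hand": 5}}

```text
clock: 51.48
tool_pos: [0.6226, -0.2997, 0.2222]
eef_rot: [0.755, 0.656, -0.0, -0.0]
contact_force: [0.5, 0.3, 0.1]
opening: 0.565
```

Request:
{"name": "carry_out", "arguments": {"motion": [0,0,-1,0,0,0,0,0,-2,0,0,0,0,0,-3,0,0,0,0,0,-3,0,0,0,0,0,-3,0,0,0,0,0,-2,0,0,0,0,0,0,0,0,0,0,0,0,0,0,0]}}

```text
clock: 52.48
tool_pos: [0.6223, -0.2996, 0.362]
eef_rot: [0.755, 0.656, -0.0, -0.0]
contact_force: [0.4, 0.2, 0.2]
opening: 0.566
```

Request:
{"name": "carry_out", "arguments": {"motion": [-1,-2,0,0,0,0,-1,-3,0,0,0,0,-1,-3,0,0,0,0,-1,-3,0,0,0,0,-1,-3,0,0,0,0,-1,-2,0,0,0,0,0,0,0,0,0,0,0,0,0,0,0,0]}}

```text
clock: 53.48
tool_pos: [0.4567, -0.3362, 0.3619]
eef_rot: [0.755, 0.656, 0.001, -0.0]
contact_force: [0.7, 0.0, 0.2]
opening: 0.568
```

```bash
python3 np_.py 2>/dev/null; python3 look.py fin; python3 -c "
from h import *
s=snapshot('scene');save(s,'final',None,1.56)"
```

```text
band -0.046 -0.026 15 z mean 0.1584 med 0.1594 n 0.0203
band -0.04 -0.026 11 z mean 0.1582 med 0.1594 n 0.0202
band -0.024 -0.016 5 z mean 0.1588 med 0.1592 n 0.02
s-38 154 153 150 148 140 130 121 108 96 86 84 80 79 81 82 77 73 67 60 56 56 64 74 86 100 111 120 129 136 139 143 140 136 132 124 116 109 100 93 89
s-34 153 152 148 144 141 130 120 110 101 90 84 90 94 99 108 116 115 109 104 92 82 76 78 82 92 104 118 126 136 142 143 145 141 136 130 121 110 103 95 88
s-30 153 151 150 143 136 130 117 105 94 90 84 84 95 103 113 121 131 131 128 124 115 105 100 102 104 110 120 129 134 141 146 148 150 148 145 139 132 122 113 104
s-26 149 149 147 145 138 129 120 107 95 84 85 84 88 101 112 121 128 136 134 131 127 120 112 111 114 117 124 132 140 143 146 149 150 152 152 151 150 147 143 135
s-22 124 131 133 133 132 126 118 109 99 88 78 82 87 94 106 118 123 127 132 128 124 120 115 110 110 115 121 128 136 142 143 145 146 146 147 149 151 151 150 149
s-18 89 93 99 102 104 105 103 98 92 84 74 67 72 77 84 94 106 111 113 117 113 108 104 100 95 96 101 107 112 118 125 126 127 127 128 128 130 133 133 132
s-14 69 67 66 67 69 70 71 70 67 64 61 57 54 58 61 66 71 77 80 82 85 83 82 78 76 74 74 76 80 83 88 91 91 93 93 94 94 95 95 94
z from 0.135 step .002 0.565510619513154 54.075
1 337 z [0.073 0.212] tab s 0.0701 n 0.0022 body s 0.0741 n 0.0153
2 327 z [0.073 0.212] tab s 0.1278 n 0.0039 body s 0.1312 n 0.014
3 315 z [0.069 0.211] tab s 0.1843 n 0.007 body s 0.1902 n 0.0137
4 341 z [0.072 0.212] tab s 0.2374 n 0.0021 body s 0.2447 n 0.0148
54.125
```

View pics/final.png

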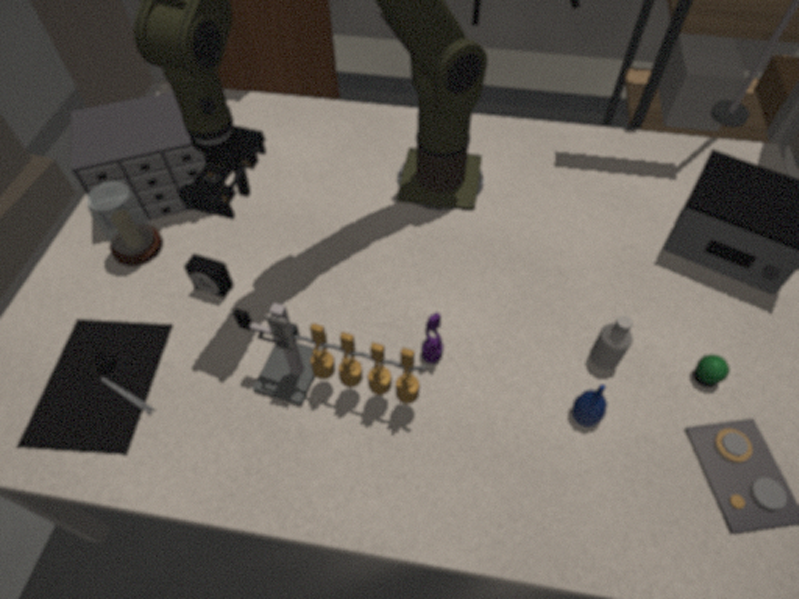

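All four hang straight, the needle and pointer agree to within about 1 mm, and nothing else has moved. Handing in.

```bash
python3 -c "
from plant import workorder;print(workorder.finish_job())"
```

```text
the job is handed in; nothing more can be done
None
```

All four brass weights were on the bench, and all four now hang on the hook, one in each dip from the column outwards. With the hook at rest, I slid the marker down about 44 mm to the pointer, released it, backed the arm off and handed the job in at about 54 s.

- **Marker level:** in averaged camera frames the needle and the pointer both lie at about z = 0.1555 m. Their depth readings are 0.1594 and 0.1592 m, so they agree to within about 1 mm.
- **Weights:** all four tab tops read 0.211–0.212 m, so the weights hang evenly, and the hook has dipped about 44–45 mm of its 85 mm travel.
- **Other things:** the purple look-alike, bottle, blower and clock still stand where they were.

**Irregularities:**
- The third weight swung hard just after I released it; I don't know why. It settled before I went on to the fourth.
- Force readings just before release were off by up to 0.7 N, so I raised or lowered the weight 2–3 mm for the last three.
- While I held the marker there was a sideways force of about 6 N, which disappeared when I let go.

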